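# Make up a sanding spindle: flange, drum, sleeve, washer

### The job

Make up the bare sanding spindle ready for its nut, in this order: the dark steel flange down onto the spindle's shoulder, the black rubber drum onto the flange, then the brown abrasive sleeve over the drum and fully home on the flange, and last the bright top washer, boss up, down on the drum. Fit and let go of each part on the spindle before picking up the next, and leave the other spindle, the nut, the spanner and the small red drum as they are.

Things in the scene. Friction and masses are not known exactly. Their poses are not given: they have to be found in the camera images.
- bare_sander: Fixed bench sander with the bare spindle: round grey table 230 mm across, 12 mm thick, lying on the bench, a black dust slot round the spindle and, centred 148 mm from the spindle along its own +x, a grey switch box 45 mm high with a yellow top and buttons 8 mm above it. Origin on the bench, on the spindle axis; z up.
- spindle_seat (a point): Target: centre of the flat top of the bare spindle's dark shoulder (30 mm across), 16 mm above the bench, 4 mm above the sander's table; z up. The steel spindle, 13 mm thick, ends 69 mm above this point, its last 5 mm tapering to 5 mm. Seated heights above this point: flange underside 0, drum and sleeve undersides 10 mm, washer underside 48 mm, its top 60 mm.
- made_up_sander: The second, identical fixed sander, already made up: grey-blue sleeve 38 mm in diameter with washer and brass nut on its spindle, top 85 mm above the bench. Not to be touched. Origin on the bench, on the spindle axis.
- flange: Loose dark steel flange, a flat disc 62 mm in diameter and 10 mm thick with a 17 mm bore and a thin bright line on its top face, about 0.2 kg, lying on the bench. Goes on first. Origin: centre of its underside; z up.
- drum: Loose black rubber drum, 46 mm in diameter, 38 mm high, with a 17 mm bore and a bright liner; its upper rim is chamfered 4 mm; about 80 g; rigid; standing on the bench. Goes on second. Origin: centre of its underside; z up along the bore.
- sleeve: Loose brown abrasive sleeve, an open tube 55 mm outside, 50 mm inside, 38 mm long, about 30 g, rigid; standing on the bench. Goes over the drum third (2 mm clearance all round). Origin: centre of its lower end; z up along the tube.
- top_washer: Loose bright aluminium clamp washer: a disc 44 mm in diameter and 5 mm thick with a raised boss 26 mm in diameter on it, 12 mm high over all, 17 mm bore, about 60 g; lying boss up on the bench. Goes on last, boss up. Origin: centre of its underside; z up.
- nut: Brass hex nut lying on the bench, 19 mm across flats, 10 mm high; bystander, leave it. Origin: centre of its underside.
- spare_drum: Small red drum 32 mm in diameter and 38 mm high standing on the bench; bystander, leave it. Origin: centre of its underside.
- spanner: Steel spanner 180 mm long, 8 mm thick, lying on the bench; bystander, leave it. Origin: its middle, on the bench; x along its length.
Not all that is in view belongs to the job. Leave any blue look-alike of the sleeve alone. What is shaped like the top_washer but pink is not meant.

How it is judged:
On the way, in this order (a step that is already met when the one before it is completed fails the run):
1. the dark steel flange lies flat on the spindle's shoulder, released (horizontal distance between flange and spindle_seat below 0.005 m and z of flange in the frame of spindle_seat between -0.003 and 0.002 m and angle between flange's own z axis and vertical below 0.07 rad and contact force between the fingers and flange below 0.3 N and linear speed of flange below 0.02 m/s), for 0.2 s.
2. the rubber drum stands on the flange, released (horizontal distance between drum and spindle_seat below 0.005 m and z of drum in the frame of spindle_seat between 0.007 and 0.012 m and angle between drum's own z axis and vertical below 0.07 rad and contact force between the fingers and drum below 0.3 N and linear speed of drum below 0.02 m/s), for 0.2 s.
3. the brown sleeve is fully home over the drum, down on the flange, released (horizontal distance between sleeve and spindle_seat below 0.007 m and z of sleeve in the frame of spindle_seat between 0.007 and 0.012 m and angle between sleeve's own z axis and vertical below 0.07 rad and contact force between the fingers and sleeve below 0.3 N and linear speed of sleeve below 0.02 m/s), for 0.2 s.
At the end, for the whole second after the job is handed in: On the bare spindle, released, at rest and upright within 0.07 rad: flange on the shoulder, drum on it, sleeve over the drum home on the flange, washer boss up on the drum; heights within +2/-3 mm of seated, centres within 5 mm of the spindle axis (sleeve 7 mm) (all of step 1 and all of step 2 and all of step 3 and horizontal distance between top_washer and spindle_seat below 0.005 m and z of top_washer in the frame of spindle_seat between 0.045 and 0.05 m and angle between top_washer's own z axis and vertical below 0.07 rad and contact force between the fingers and top_washer below 0.3 N and linear speed of top_washer below 0.02 m/s); the robot touches nothing.
It fails at once if the nut is shifted by more than 20 mm (distance of nut from where it was at the start of the episode above 0.02 m).
It fails at once if the spare drum is shifted by more than 20 mm (distance of spare_drum from where it was at the start of the episode above 0.02 m).
It fails at once if the spanner is shifted by more than 20 mm (distance of spanner from where it was at the start of the episode above 0.02 m).
It fails at once if the made-up sander is knocked (over 3 N) (contact force between any of the fingers, the arm and made_up_sander above 3 N).
It fails at once if a loose part is knocked against the made-up sander (over 3 N) (contact force between any of flange, drum, sleeve, top_washer and made_up_sander above 3 N).
It also fails if it takes over 106 s, if anything falls off the work surface, if the arm or the gripper's body presses on something with over 40 N, if the wrist force passes 120 N, or if a joint passes its speed limit or range.

### The arm

A 6-joint arm with a two-finger parallel gripper is mounted at the origin on the work surface. World frame = base frame: x ahead of the robot, y to its left, z up, the work surface at z = 0. Lengths are in m, angles in rad, forces in N, time in s.
With the tool pointing down it reaches from about 0.35 to 1 m from the base axis. Payload 7.1 kg.
Tool frame: the origin (TCP) lies at the centre of the arm's flange, where the gripper is bolted on; the fingertips stand 173 mm ahead of it and the grasp point (between the pads) lies 155 mm ahead of it; z points along the fingers, x is the direction in which the jaws open and shut, and the axes are right-handed (so a half turn about z gives the same grasp; the last joint's range is limited). The gripper opens to 85 mm and grips with 20 to 120 N. Pads are 22 mm wide; open, the fingers measure 114 mm over their backs; the gripper's body (76 mm by 85 mm) begins 54 mm behind the grasp point. The pads swing forward as they close: fully open they stand 13 mm farther back than shut.
Start: joints at [-1.366, 0.423, 1.63, -0, 1.089, -0.019], TCP at [0.139, -0.609, 0.405] pointing down, gripper open.
Joint ranges: [-3, 3], [-0.9, 2.11], [0.09, 2.58], [-1.31, 4.45], [0.11, 2.69], [-2.54, 2.54]. Speed limits (rad/s): [2.39, 2.39, 3.01, 3.14, 3.14, 3.14].

### API

Orientations are given as a unit quaternion [w, x, y, z].
In Python, from bench import manip gives the robot as it stands.
- The arm moves only by the tool arm_command, never from a script. Its argument "plan" is a list of rows, each an object of numbers: "tx", "ty", "tz": the shift along the tool's x, y, z in cm; "wx", "wy", "wz": the turn, a rotation vector about the tool's x, y, z in rad. In form: [{"tx": .., "ty": .., "tz": .., "wx": .., "wy": .., "wz": ..}, ...]. A call has 1 to 10 rows; each row shifts and turns the commanded pose from where the row before left it, along the tool's axes as they then stand; what a row does not reach is not made up. A row lasts 1/12 s, in which the tool goes at most 41.7 mm and 7.16 degrees, less where a joint would pass 70% of its speed; a pose out of reach is approached as far as the arm can. A call is refused whole if a number of a shift passes 4.17 or a number of a turn 0.125, either way. A call with a gripper value outside its range is refused whole. "gripper" is the opening in per cent of the stroke, from 0 (shut) to 100 (fully open), set as the call begins (left out, the last holds). The fingers move at their own pace and stop on an object; the grip force is fixed at half the most. Time passes only in rows, so rows that do not move let the fingers close. It gives the time, the measured TCP pose, the force and the opening at its end, in the units of the state.
- manip.get_state(): the state, without advancing time (a new reading comes with each control period).
- manip.grab_frame(name): name is "scene" or "top"; returns a dict with "frame" (480x640x3 uint8, blue, green, red), "camera_matrix" (3x3 intrinsics, pixels), "R" (3x3) and "t" (3): a world point X has camera coordinates R X + t. Camera axes: x right, y down, z forward; pixel columns grow to the right and rows downward; lengths in m; the calibration is good to about 2 mm. A picture is of the moment at which its call begins. There is no depth.
- manip.finish_job(): hands the job in, once; it reports no verdict.
Trained networks look in a picture, given as the dict that the camera call returned (one of the last four; its "shot" number tells which), for a name from the list of things; names that differ only in an ending like _2 or _b are one class to them, and where a whole thing is asked for, a point or a joint stands for the part that bears it (a point fixed in the world has none). Each returns a list of dicts, best first, with "conf" (0 to 1); they miss things now and then, are a little off and sometimes report something else, mostly with a low value. They report only what shows in the picture. A call takes as long as a camera call. They do not tell look-alikes from the thing itself.
- manip.boxes_of(name, picture): "location" ([column, row] as shares, 0 to 1, of the picture: columns of its width, rows of its height, amid what is visible of it).
The state is a dict: "t": time; "joint_pos": joint angles; "dq": joint speeds; "tau": joint torques, N m; "position": TCP position; "orientation": TCP orientation; "contact_force": force on the tool from outside, world axes, zero at the start; "wrist_torque": the same for the moment, N m; "gripper_width": finger opening in m.
Only numpy, scipy, OpenCV 4.12 (cv2) and the standard library are available. Lean on these libraries where they do the work, as an engineer would, in place of code of your own. Each camera call takes 0.05 s, during which the arm holds its last target.

## Working session

There is one attempt and no reset: what is moved stays moved. The work goes in short steps, Python scripts to look and compute and a tool call to move; the robot and the scene stay as the last step left them, time stands still between calls to the robot, and variables do not carry over. Pictures are saved under pics/ and viewed, and the job is handed in when it is done.

Besides the shell and the picture viewer there is one more tool, called after "Call:" as a command line: name --argument value ..., lists and objects as JSON in quotes. arm_command: Moves the arm, as the interface text tells. Its arguments: {"type":"object","properties":{"plan":{"type":"array"},"gripper":{"type":"number"}},"required":["plan"]}

```bash
mkdir -p pics; ls; python3 - <<'E'
from bench import manip
import cv2,json,numpy as np
print(manip.get_state())
for n in ("scene","top"):
    p=manip.grab_frame(n); cv2.imwrite(f"pics/{n}0.png",p["frame"])
    print(n,p["camera_matrix"],p["R"],p["t"],-np.array(p["R"]).T@p["t"])
    for o in ["bare_sander","made_up_sander","flange","drum","sleeve","top_washer","nut","spare_drum","spanner"]:
        print(o,[(round(b["location"][0]*640),round(b["location"][1]*480),round(b["conf"],2)) for b in manip.boxes_of(o,p)])
E
```

```text
pics
{'t': 0.0, 'joint_pos': array([-1.36600339e+00,  4.23829712e-01,  1.63068523e+00,  7.11392091e-06,
        1.08857449e+00, -1.90042408e-02]), 'dq': array([-0.00050598,  0.00049634, -0.00025077,  0.00057614, -0.00057454,
       -0.00134821]), 'tau': array([ 1.36962786e-03, -5.57383740e+01, -2.81744027e+01,  2.38769729e-05,
        7.48033344e-03, -1.09941513e-05]), 'position': array([ 0.13867583, -0.60913863,  0.40395431]), 'orientation': array([-4.80244628e-04,  7.81642435e-01, -6.23726337e-01, -5.73985057e-04]), 'contact_force': array([1.18420924, 0.55148078, 1.23122729]), 'wrist_torque': array([-0.0049037 ,  0.03870925,  0.02016529]), 'gripper_width': 0.08569136041437042}
scene [[493.6609722    0.         311.71377832]
 [  0.         493.6609722  233.16302239]
 [  0.           0.           1.        ]] [[ 0.0729161   0.99728864  0.00993062]
 [ 0.78304785 -0.05107969 -0.61986041]
 [-0.61767249  0.05297396 -0.78464926]] [-0.03317323 -0.37820509  1.46901931] [ 1.20594436 -0.06405508  0.91855998]
bare_sander [(460, 276, 0.86)]
made_up_sander [(172, 288, 0.8)]
flange [(187, 203, 0.
[... 218 characters left out ...]
 (187, 204, 0.22)]
top [[501.46098945   0.         321.57493011]
 [  0.         501.46098945 236.99027811]
 [  0.           0.           1.        ]] [[-1.36179210e-02 -9.99907037e-01  6.85909963e-04]
 [-9.82899854e-01  1.32603091e-02 -1.83662849e-01]
 [ 1.83636680e-01 -3.17528697e-03 -9.82989058e-01]] [-0.01098302  0.52166289  0.88850647] [ 0.34943043 -0.01507814  0.96920976]
bare_sander [(151, 196, 0.97)]
made_up_sander [(310, 132, 0.45)]
flange [(470, 320, 0.85)]
drum [(326, 190, 0.83), (151, 199, 0.3)]
sleeve [(164, 298, 0.98), (146, 357, 0.69)]
top_washer [(300, 278, 0.92), (292, 317, 0.76)]
nut [(392, 298, 0.41)]
spare_drum [(233, 302, 0.69)]
spanner [(394, 298, 0.71), (309, 131, 0.6)]
```

View pics/scene0.png

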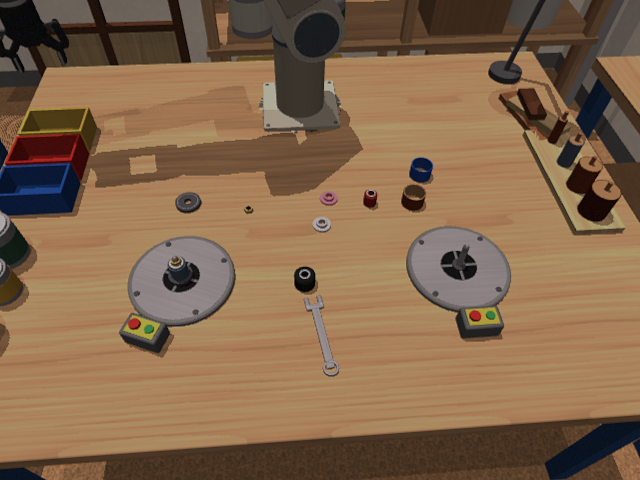

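View pics/top0.png

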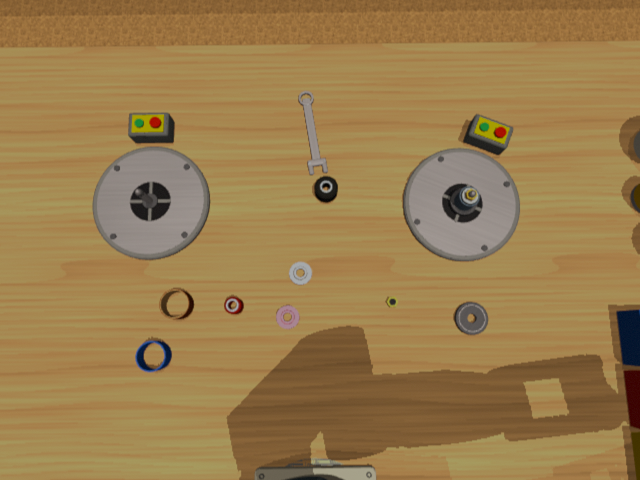

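The scene view shows the bare sander on the right (458,266) and the made-up one on the left (180,270). In the top view the flange is at (471,318), the drum at (326,190) and the brown sleeve at (177,304). The bright washer is at (300,273). The blue ring and pink washer are look-alikes. Next I fit model outlines to get positions.

```bash
cat > h.py <<'E'
import numpy as np, cv2
from scipy.optimize import minimize
def proj(p,X):
    X=np.atleast_2d(X); c=X@np.array(p["R"]).T+np.array(p["t"]).ravel(); u=c@np.array(p["camera_matrix"]).T
    return u[:,:2]/u[:,2:]
def ray(p,uv,z):
    R=np.array(p["R"]);t=np.array(p["t"]).ravel();C=-R.T@t
    d=R.T@np.linalg.inv(p["camera_matrix"])@np.array([uv[0],uv[1],1.]); return C+d*(z-C[2])/d[2]
def circ(x,y,z,r,n=48):
    a=np.linspace(0,2*np.pi,n,endpoint=False); return np.c_[x+r*np.cos(a),y+r*np.sin(a),np.full(n,z)]
def fit(p,mask,xy0,r,z0,z1,S=8,half=40):
    """maximise IoU of mask with cylinder silhouette"""
    c=proj(p,[[*xy0,(z0+z1)/2]])[0]; u0,v0=int(c[0])-half,int(c[1])-half
    m=cv2.resize(mask[v0:v0+2*half,u0:u0+2*half].astype(np.float32),None,fx=S,fy=S,interpolation=cv2.INTER_LINEAR)
    def cost(q):
        P=np.r_[proj(p,circ(*q,z0,r)),proj(p,circ(*q,z1,r))]
        P=((P-[u0,v0]+.5)*S-.5)
        h=cv2.convexHull(P.astype(np.float32)); im=np.zeros_like(m); cv2.fillPoly(im,[np.round(h*16).astype(np.int32)],1.,shift=4)
        return -np.minimum(im,m).sum()/np.maximum(im,m).sum()
    best=None
    s=minimize(cost,xy0,method="Nelder-Mead",options=dict(initial_simplex=np.array(xy0)+np.array([[0,0],[.012,0],[0,.012]]),xatol=1e-5,fatol=1e-5))
    return s.x,-s.fun
def clean(m,xy,p,z,fill=True):
    m=m.astype(np.uint8)
    if fill: # fill holes
        cs,_=cv2.findContours(m,cv2.RETR_EXTERNAL,cv2.CHAIN_APPROX_NONE); 
        uv=proj(p,[[*xy,z]])[0]
        best=max(cs,key=lambda c:(cv2.contourArea(c)>30)*(1000-np.hypot(*(c.reshape(-1,2).mean(0)-uv))))
        m=np.zeros_like(m); cv2.drawContours(m,[best],-1,1,-1)
    return m
def rows_to(st,xyz,yaw_dx=None):
    pass
E
python3 - <<'E'
from h import *
from bench import manip
P={n:manip.grab_frame(n) for n in("scene","top")}
import pickle; pickle.dump(P,open("P0.pkl","wb"))
tp=P["top"]
G={"flange":((471,318),.031,0,.010),"drum":((326,190),.023,0,.038),"sleeve":((177,304),.0275,0,.038),"top_washer":((300,273),.022,0,.005),"bare":((151,202),.115,0,.012),"made":((462,204),.115,0,.012)}
for k,(uv,r,z0,z1) in G.items():
    g=ray(tp,uv,(z0+z1)/2)[:2]; print(k,"guess",g.round(4))
    for n,p in P.items():
        hsv=cv2.cvtColor(p["frame"],cv2.COLOR_BGR2HSV); H,S,V=cv2.split(hsv)
        c=proj(p,[[*g,z1/2]])[0].astype(int)
        if k=="sleeve": m=(V<105)|(H<6)|(H>170)
        elif k=="drum": m=(V<90)|(S<60)
        else: m=(S<75)
        m=clean(m,g,p,z1/2)
        x,f=fit(p,m,g,r,z0,z1,S=8 if r<.1 else 3,half=40 if r<.1 else 75)
        print("  ",n,x.round(4),round(f,3),"V wood",hsv[c[1]-30,c[0]-30])
        im=cv2.resize(p["frame"],None,fx=4,fy=4)
        for z in(z0,z1):
            q=((proj(p,circ(*x,z,r))+.5)*4-.5).astype(int); cv2.polylines(im,[q],True,(0,255,0),1)
        h=(30 if r<.1 else 70)*4; cc=c*4; s=im[max(0,cc[1]-h):cc[1]+h,max(0,cc[0]-h):cc[0]+h]
        cv2.imwrite(f"pics/f_{k}_{n}.png",cv2.resize(s,(240,240)))
a=[np.hstack([cv2.imread(f"pics/f_{k}_{n}.png") for k in ks]) for ks in (["flange","drum","sleeve"],["top_washer","bare","made"]) for n in("scene","top")]
cv2.imwrite("pics/fit0a.png",np.vstack(a[:2]));cv2.imwrite("pics/fit0b.png",np.vstack(a[2:]))
E
```

```text
flange guess [ 0.3692 -0.2998]
   scene [ 0.3681 -0.3016] 0.886 V wood [ 13 123 118]
   top [ 0.3693 -0.2996] 0.918 V wood [ 17 143 164]
drum guess [ 0.6206 -0.0281]
   scene [ 0.6234 -0.029 ] 0.909 V wood [ 16 115 171]
   top [ 0.6218 -0.027 ] 0.907 V wood [ 17 140 166]
sleeve guess [0.4024 0.2554]
   scene [0.4028 0.2542] 0.907 V wood [ 15 119 171]
   top [0.4032 0.2544] 0.17 V wood [ 19 130 167]
top_washer guess [0.4597 0.0245]
   scene [0.4581 0.0231] 0.924 V wood [ 14 126 132]
   top [0.4599 0.0243] 0.943 V wood [ 20 125 167]
bare guess [0.6044 0.3185]
   scene [0.6058 0.3168] 0.848 V wood [177  16 140]
   top [0.6049 0.3183] 0.968 V wood [ 13  21 145]
made guess [ 0.592  -0.2969]
   scene [ 0.5951 -0.2965] 0.844 V wood [ 17  99 157]
   top [ 0.5937 -0.2946] 0.97 V wood [ 12  22 149]
```

View pics/fit0a.png

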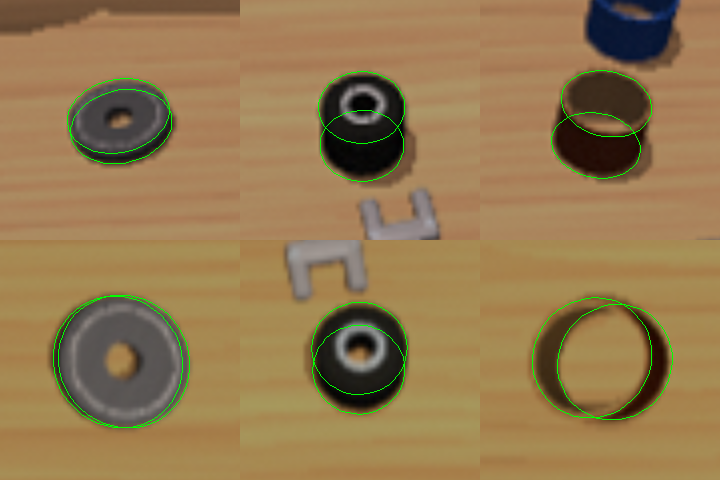

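View pics/fit0b.png

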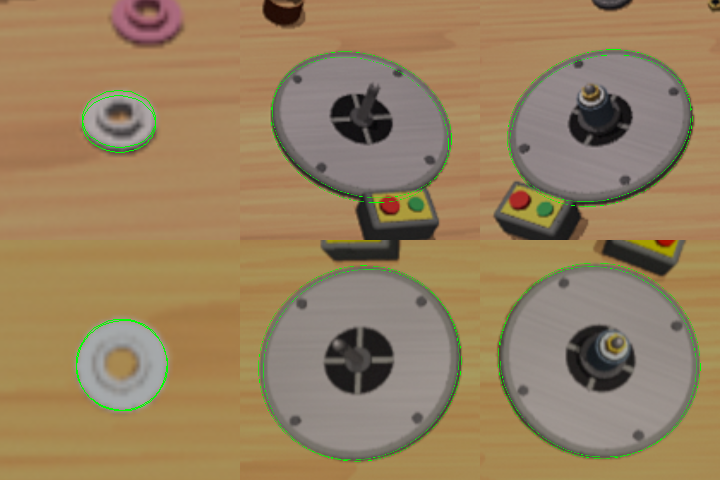

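```bash
cat > plan.py <<'E'
import sys,json,numpy as np,math
from scipy.spatial.transform import Rotation as Rn
from bench import manip
# usage: plan.py x y z [maxstep_cm] [yaw_deg]
st=manip.get_state(); p=np.array(st["position"]); q=st["orientation"]; R=Rn.from_quat([q[1],q[2],q[3],q[0]])
x,y,z=map(float,sys.argv[1:4]); step=float(sys.argv[4]) if len(sys.argv)>4 else 4.0
M=R.as_matrix(); yaw=math.degrees(math.atan2(M[1,0],M[0,0]))
ty=float(sys.argv[5]) if len(sys.argv)>5 else yaw
a=math.radians(ty); T=Rn.from_matrix(np.array([[math.cos(a),math.sin(a),0],[math.sin(a),-math.cos(a),0],[0,0,-1]]))
rv=(R.inv()*T).as_rotvec(); d=np.array([x,y,z])-p
n=max(1,math.ceil(np.linalg.norm(d)*100/step),math.ceil(np.linalg.norm(rv)/.12))
rows=[];C=R
for i in range(n):
    s=C.inv().apply(d/n*100); w=rv/n
    rows.append({k:round(float(v),3) for k,v in zip(("tx","ty","tz"),s)}|({k:round(float(v),4) for k,v in zip(("wx","wy","wz"),w)} if np.linalg.norm(rv)>1e-3 else {})); C=C*Rn.from_rotvec(w)
print("t",round(st["t"],2),"pos",p.round(4),"yaw",round(yaw,1),"tilt",np.degrees(np.arccos(-M[2,2])).round(2),"F",np.round(st["contact_force"],1),"w",round(st["gripper_width"],4),"n",n)
if len(set(map(str,rows)))==1 or all(np.allclose(list(r.values()),list(rows[0].values()),atol=2e-3) for r in rows): print(n,"x",json.dumps(rows[0]), "total",{k:round(v*n,2) for k,v in rows[0].items()})
else: print(json.dumps(rows))
E
python3 plan.py 0.3687 -0.3006 0.23 4.0; python3 plan.py 0.3687 -0.3006 0.23 4.0 -77.2
```

```text
t 1.1 pos [ 0.1387 -0.6094  0.4047] yaw -77.2 tilt 0.0 F [0.7 0.1 0.1] w 0.0857 n 11
11 x {"tx": -2.273, "ty": -2.661, "tz": 1.589} total {'tx': -25.0, 'ty': -29.27, 'tz': 17.48}
t 1.1 pos [ 0.1387 -0.6094  0.4047] yaw -77.2 tilt 0.0 F [0.7 0.1 0.1] w 0.0857 n 11
11 x {"tx": -2.273, "ty": -2.661, "tz": 1.589} total {'tx': -25.0, 'ty': -29.27, 'tz': 17.48}
```

Call:
arm_command --plan '[{"tx": -2.27, "ty": -2.66, "tz": 1.6}, {"tx": -2.27, "ty": -2.66, "tz": 1.6}, {"tx": -2.27, "ty": -2.66, "tz": 1.6}, {"tx": -2.27, "ty": -2.66, "tz": 1.6}, {"tx": -2.27, "ty": -2.66, "tz": 1.6}, {"tx": -2.27, "ty": -2.66, "tz": 1.6}, {"tx": -2.27, "ty": -2.66, "tz": 1.6}, {"tx": -2.27, "ty": -2.66, "tz": 1.6}, {"tx": -2.27, "ty": -2.66, "tz": 1.6}, {"tx": -2.27, "ty": -2.66, "tz": 1.6}]' --gripper 100

```text
validation failed for argument at $.pl...
```

Call:
arm_command --plan '[{"tx": -2.27, "ty": -2.67, "tz": 1.5}, {"tx": 0}]'

```text
validation failed for argument at $.pl...
```

```bash
python3 plan.py 0.3687 -0.3006 0.182 2 -77.2
```

```text
t 1.1 pos [ 0.1387 -0.6094  0.4047] yaw -77.2 tilt 0.0 F [0.7 0.1 0.1] w 0.0857 n 23
23 x {"tx": -1.087, "ty": -1.273, "tz": 0.968} total {'tx': -25.0, 'ty': -29.28, 'tz': 22.26}
```

Call:
arm_command --plan '[{"tx": -2.27, "ty": -2.66, "tz": 1.6, "wx": 0, "wy": 0, "wz": 0}, {"tx": -2.27, "ty": -2.66, "tz": 1.6, "wx": 0, "wy": 0, "wz": 0}, {"tx": -2.27, "ty": -2.66, "tz": 1.6, "wx": 0, "wy": 0, "wz": 0}, {"tx": -2.27, "ty": -2.66, "tz": 1.6, "wx": 0, "wy": 0, "wz": 0}, {"tx": -2.27, "ty": -2.66, "tz": 1.6, "wx": 0, "wy": 0, "wz": 0}, {"tx": -2.27, "ty": -2.66, "tz": 1.6, "wx": 0, "wy": 0, "wz": 0}, {"tx": -2.27, "ty": -2.66, "tz": 1.6, "wx": 0, "wy": 0, "wz": 0}, {"tx": -2.27, "ty": -2.66, "tz": 1.6, "wx": 0, "wy": 0, "wz": 0}, {"tx": -2.27, "ty": -2.66, "tz": 1.6, "wx": 0, "wy": 0, "wz": 0}, {"tx": -2.27, "ty": -2.66, "tz": 1.6, "wx": 0, "wy": 0, "wz": 0}]' --gripper 100

```text
t: 1.93
position: [0.3485, -0.3278, 0.2443]
orientation: [0.0, 0.782, -0.624, 0.0]
contact_force: [0.9, -0.3, 0.0]
gripper_width: 0.085
```

```bash
python3 plan.py 0.3687 -0.3006 0.195 2 
```

```text
t 1.93 pos [ 0.3485 -0.3278  0.2443] yaw -77.2 tilt 0.05 F [ 0.9 -0.3  0. ] w 0.085 n 3
3 x {"tx": -0.735, "ty": -0.856, "tz": 1.644} total {'tx': -2.21, 'ty': -2.57, 'tz': 4.93}
```

Call:
arm_command --plan '[{"tx": -1.1, "ty": -1.28, "tz": 1.2, "wx": 0, "wy": 0, "wz": 0}, {"tx": -1.1, "ty": -1.28, "tz": 1.2, "wx": 0, "wy": 0, "wz": 0}, {"tx": 0, "ty": 0, "tz": 1.3, "wx": 0, "wy": 0, "wz": 0}, {"tx": 0, "ty": 0, "tz": 1.3, "wx": 0, "wy": 0, "wz": 0}, {"tx": 0, "ty": 0, "tz": 0, "wx": 0, "wy": 0, "wz": 0}]'

```text
t: 2.35
position: [0.3677, -0.3011, 0.1931]
orientation: [-0.0, 0.782, -0.623, -0.001]
contact_force: [-0.8, 0.2, 0.2]
gripper_width: 0.0853
```

```bash
cat > look.py <<'E'
import sys
from h import *
from bench import manip
# look.py name x y z half  -> two crops around a world point, with optional circles "x,y,z,r"
n,x,y,z,hf=sys.argv[1],*map(float,sys.argv[2:6]); out=[]
for c in("scene","top"):
    p=manip.grab_frame(c); S=int(200//hf); u=proj(p,[[x,y,z]])[0].astype(int)
    u0,v0=max(0,u[0]-int(hf)),max(0,u[1]-int(hf)); s=p["frame"][v0:v0+int(2*hf),u0:u0+int(2*hf)]
    s=cv2.resize(s,None,fx=S,fy=S,interpolation=cv2.INTER_CUBIC)
    for a in sys.argv[6:]:
        k=list(map(float,a.split(","))); q=((proj(p,circ(*k))-[u0,v0]+.5)*S-.5).astype(int); cv2.polylines(s,[q],True,(0,255,0),1)
    s=cv2.copyMakeBorder(s,0,400-s.shape[0] if s.shape[0]<400 else 0,0,400-s.shape[1] if s.shape[1]<400 else 0,cv2.BORDER_CONSTANT)
    out.append(s[:400,:400]); print(c,"origin",u0,v0,"scale",S)
cv2.imwrite(f"pics/{n}.png",np.hstack(out)); st=manip.get_state(); print(round(st["t"],2),st["position"].round(4),st["contact_force"].round(1))
E
python3 look.py fl1 .3687 -.3006 .03 50 .3687,-.3006,.01,.031
```

```text
scene origin 136 145 scale 4
top origin 425 267 scale 4
2.45 [ 0.3678 -0.3019  0.1946] [-0.1 -0.5 -0.8]
```

View pics/fl1.png

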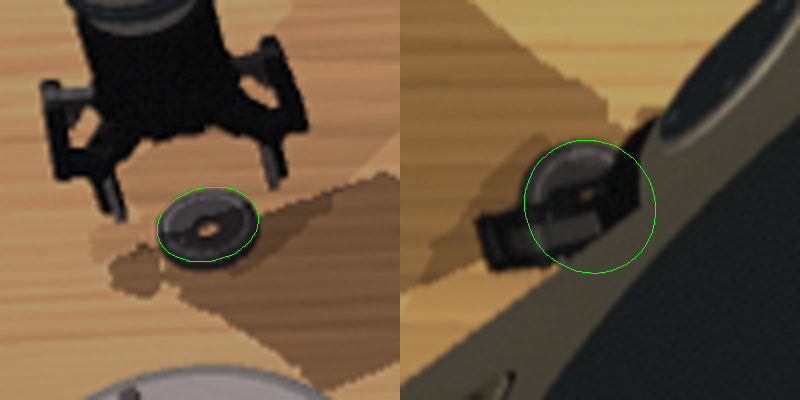

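The scene view shows the open fingers straddling the flange, centred on the fitted circle. I'll go down in small steps while watching the force.

Call:
arm_command --plan '[{"tx": -0.07, "ty": -0.1, "tz": 1.0, "wx": 0, "wy": 0, "wz": 0}, {"tx": 0, "ty": 0, "tz": 1.0, "wx": 0, "wy": 0, "wz": 0}, {"tx": 0, "ty": 0, "tz": 0, "wx": 0, "wy": 0, "wz": 0}]'

```text
t: 2.7
position: [0.3682, -0.3009, 0.1736]
orientation: [-0.0, 0.782, -0.624, -0.001]
contact_force: [-0.3, -0.1, -0.3]
gripper_width: 0.0854
```

```bash
python3 look.py fl2 .3687 -.3006 .03 50 
```

```text
scene origin 136 145 scale 4
top origin 425 267 scale 4
2.8 [ 0.3684 -0.301   0.1743] [-0.6  0.   0. ]
```

View pics/fl2.png

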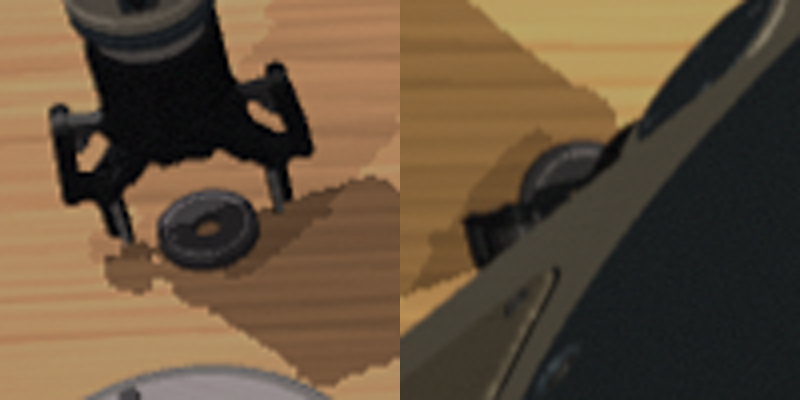

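Call:
arm_command --plan '[{"tx": 0, "ty": 0, "tz": 0.4, "wx": 0, "wy": 0, "wz": 0}, {"tx": 0, "ty": 0, "tz": 0.3, "wx": 0, "wy": 0, "wz": 0}, {"tx": 0, "ty": 0, "tz": 0, "wx": 0, "wy": 0, "wz": 0}]'

```text
t: 3.05
position: [0.3685, -0.3009, 0.1673]
orientation: [-0.0, 0.782, -0.624, -0.0]
contact_force: [-0.4, 0.4, 0.6]
gripper_width: 0.0854
```

Call:
arm_command --plan '[{"tx": 0, "ty": 0, "tz": 0, "wx": 0, "wy": 0, "wz": 0}, {"tx": 0, "ty": 0, "tz": 0, "wx": 0, "wy": 0, "wz": 0}, {"tx": 0, "ty": 0, "tz": 0, "wx": 0, "wy": 0, "wz": 0}, {"tx": 0, "ty": 0, "tz": 0, "wx": 0, "wy": 0, "wz": 0}, {"tx": 0, "ty": 0, "tz": 0, "wx": 0, "wy": 0, "wz": 0}, {"tx": 0, "ty": 0, "tz": 0, "wx": 0, "wy": 0, "wz": 0}]' --gripper 0

```text
t: 3.55
position: [0.3686, -0.301, 0.1687]
orientation: [0.0, 0.782, -0.624, 0.0]
contact_force: [-1.6, 1.8, 13.1]
gripper_width: 0.0589
```

```bash
python3 look.py fl3 .3687 -.3006 .03 50 
```

```text
scene origin 136 145 scale 4
top origin 425 267 scale 4
3.65 [ 0.3686 -0.3009  0.1687] [-2.1  1.4 12.9]
```

View pics/fl3.png

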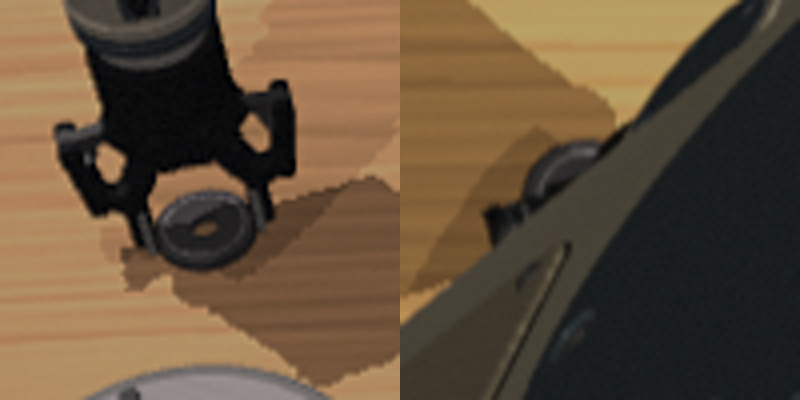

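Call:
arm_command --plan '[{"tx": 0, "ty": 0, "tz": -1, "wx": 0, "wy": 0, "wz": 0}, {"tx": 0, "ty": 0, "tz": -2, "wx": 0, "wy": 0, "wz": 0}, {"tx": 0, "ty": 0, "tz": -3, "wx": 0, "wy": 0, "wz": 0}, {"tx": 0, "ty": 0, "tz": -3, "wx": 0, "wy": 0, "wz": 0}, {"tx": 0, "ty": 0, "tz": -3, "wx": 0, "wy": 0, "wz": 0}, {"tx": 0, "ty": 0, "tz": -2, "wx": 0, "wy": 0, "wz": 0}, {"tx": 0, "ty": 0, "tz": 0, "wx": 0, "wy": 0, "wz": 0}]'

```text
t: 4.23
position: [0.3695, -0.3017, 0.3119]
orientation: [0.0, 0.782, -0.624, 0.004]
contact_force: [0.5, -0.5, -2.6]
gripper_width: 0.0589
```

```bash
python3 look.py fl4 .3687 -.3006 .14 50; python3 plan.py 0.6054 0.3175 0.31 3.9 -77.2
```

```text
scene origin 126 111 scale 4
top origin 445 266 scale 4
4.33 [ 0.3685 -0.3009  0.3083] [-0.1  0.4 -2.8]
t 4.33 pos [ 0.3685 -0.3009  0.3083] yaw -77.2 tilt 0.1 F [-0.1  0.4 -2.8] w 0.059 n 17
17 x {"tx": -3.238, "ty": -2.166, "tz": -0.012, "wx": -0.0001, "wy": -0.0001, "wz": 0.0} total {'tx': -55.05, 'ty': -36.82, 'tz': -0.2, 'wx': -0.0, 'wy': -0.0, 'wz': 0.0}
```

View pics/fl4.png

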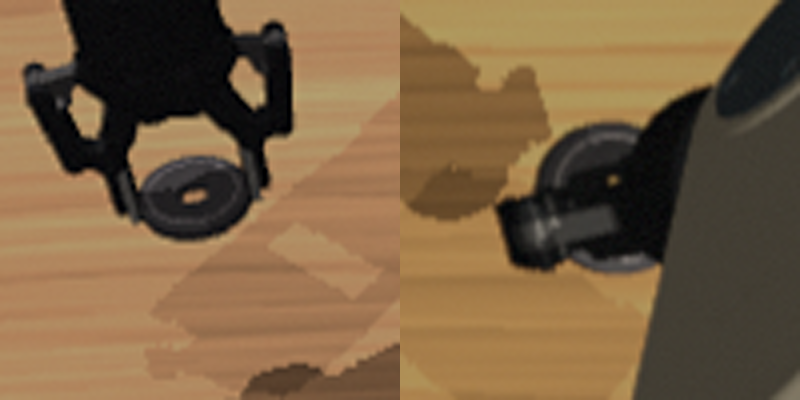

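The flange is held level. Now I carry it across.

Call:
arm_command --plan '[{"tx": -3.24, "ty": -2.17, "tz": 0, "wx": 0, "wy": 0, "wz": 0}, {"tx": -3.24, "ty": -2.17, "tz": 0, "wx": 0, "wy": 0, "wz": 0}, {"tx": -3.24, "ty": -2.17, "tz": 0, "wx": 0, "wy": 0, "wz": 0}, {"tx": -3.24, "ty": -2.17, "tz": 0, "wx": 0, "wy": 0, "wz": 0}, {"tx": -3.24, "ty": -2.17, "tz": 0, "wx": 0, "wy": 0, "wz": 0}, {"tx": -3.24, "ty": -2.17, "tz": 0, "wx": 0, "wy": 0, "wz": 0}, {"tx": -3.24, "ty": -2.17, "tz": 0, "wx": 0, "wy": 0, "wz": 0}, {"tx": -3.24, "ty": -2.17, "tz": 0, "wx": 0, "wy": 0, "wz": 0}, {"tx": -3.24, "ty": -2.17, "tz": 0, "wx": 0, "wy": 0, "wz": 0}, {"tx": -3.24, "ty": -2.17, "tz": 0, "wx": 0, "wy": 0, "wz": 0}]'

```text
t: 5.17
position: [0.5078, 0.0651, 0.3057]
orientation: [0.001, 0.782, -0.624, -0.001]
contact_force: [0.1, -0.2, -2.3]
gripper_width: 0.0589
```

Call:
arm_command --plan '[{"tx": -3.24, "ty": -2.17, "tz": 0, "wx": 0, "wy": 0, "wz": 0}, {"tx": -3.24, "ty": -2.17, "tz": 0, "wx": 0, "wy": 0, "wz": 0}, {"tx": -3.24, "ty": -2.17, "tz": 0, "wx": 0, "wy": 0, "wz": 0}, {"tx": -3.24, "ty": -2.17, "tz": 0, "wx": 0, "wy": 0, "wz": 0}, {"tx": -3.24, "ty": -2.17, "tz": 0, "wx": 0, "wy": 0, "wz": 0}, {"tx": -2.8, "ty": -1.9, "tz": 0.5, "wx": 0, "wy": 0, "wz": 0}, {"tx": -2.3, "ty": -1.5, "tz": 0.5, "wx": 0, "wy": 0, "wz": 0}, {"tx": -1.2, "ty": -0.75, "tz": 0.5, "wx": 0, "wy": 0, "wz": 0}, {"tx": 0, "ty": 0, "tz": 0.5, "wx": 0, "wy": 0, "wz": 0}, {"tx": 0, "ty": 0, "tz": 0, "wx": 0, "wy": 0, "wz": 0}]'

```text
t: 6.0
position: [0.6034, 0.3154, 0.2842]
orientation: [0.003, 0.782, -0.623, -0.001]
contact_force: [0.0, -0.5, -2.9]
gripper_width: 0.0589
```

```bash
python3 look.py sp1 .6054 .3175 .1 50 .6054,.3175,.085,.0025 .6054,.3175,.016,.015; python3 plan.py 0.6054 0.3175 0.27 3.9 -77.2
```

```text
scene origin 418 191 scale 4
top origin 84 138 scale 4
6.1 [0.6038 0.3144 0.286 ] [-0.3 -0.1 -2.3]
t 6.1 pos [0.6038 0.3144 0.286 ] yaw -77.2 tilt 0.23 F [-0.3 -0.1 -2.3] w 0.0591 n 1
1 x {"tx": -0.271, "ty": -0.231, "tz": 1.599, "wx": 0.0038, "wy": -0.0012, "wz": -0.0003} total {'tx': -0.27, 'ty': -0.23, 'tz': 1.6, 'wx': 0.0, 'wy': -0.0, 'wz': -0.0}
```

View pics/sp1.png

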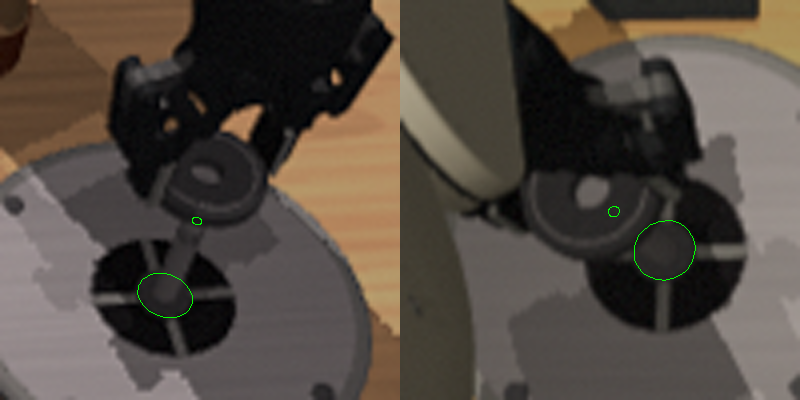

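```bash
cat >> h.py <<'E'
def tri(pairs):
    A=[];b=[]
    for p,uv in pairs:
        R=np.array(p["R"]);t=np.array(p["t"]).ravel();C=-R.T@t
        d=R.T@np.linalg.inv(p["camera_matrix"])@np.array([uv[0],uv[1],1.]);d/=np.linalg.norm(d)
        M=np.eye(3)-np.outer(d,d);A.append(M);b.append(M@C)
    X=np.linalg.solve(sum(A),sum(b)); return X,[np.round(proj(p,X)[0]-uv,2) for p,uv in pairs]
E
python3 - <<'E'
from h import *; import pickle
P=pickle.load(open("P0.pkl","rb"))
print(tri([(P["scene"],(418+206/4-.4,191+175/4-.4)),(P["top"],(84+193/4-.4,138+192/4-.4))]))
o=[]
for n in("scene","top"):
    p=P[n];u=proj(p,[[.6054,.3175,.05]])[0].astype(int);u0,v0=u-25
    s=cv2.resize(p["frame"][v0:v0+50,u0:u0+50],None,fx=8,fy=8,interpolation=cv2.INTER_CUBIC);print(n,u0,v0)
    for k in((.6054,.3175,.085,.0025),(.6054,.3175,.08,.0065),(.6054,.3175,.016,.015)):
        cv2.polylines(s,[((proj(p,circ(*k))-[u0,v0]+.5)*8-.5).astype(int)],True,(0,255,0),1)
    o.append(s)
cv2.imwrite("pics/spz.png",np.hstack(o))
E
```

```text
(array([0.60356541, 0.31296367, 0.12260742]), [array([ 0.03, -0.01]), array([0.04, 0.01])])
scene 437 230
top 118 170
```

View pics/spz.png

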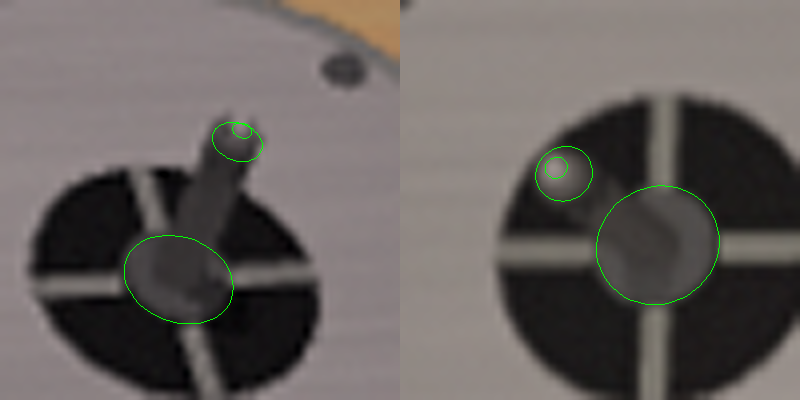

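Call:
arm_command --plan '[{"tx": -0.27, "ty": -0.23, "tz": 0.9, "wx": 0.0038, "wy": -0.0012, "wz": 0}, {"tx": 0, "ty": 0, "tz": 0.9, "wx": 0, "wy": 0, "wz": 0}, {"tx": 0, "ty": 0, "tz": 0, "wx": 0, "wy": 0, "wz": 0}]'

```text
t: 6.35
position: [0.6056, 0.3178, 0.2676]
orientation: [-0.0, 0.781, -0.624, 0.0]
contact_force: [-0.9, 0.1, -3.2]
gripper_width: 0.0589
```

```bash
python3 look.py sp2 .6054 .3175 .09 25; python3 plan.py 0.6054 0.3175 0.25 3.9 -77.2
```

```text
scene origin 442 219 scale 8
top origin 111 164 scale 8
6.45 [0.6061 0.3183 0.269 ] [ 0.6  0.8 -2.4]
t 6.45 pos [0.6061 0.3183 0.269 ] yaw -77.2 tilt 0.14 F [ 0.6  0.8 -2.4] w 0.0589 n 1
1 x {"tx": 0.062, "ty": 0.087, "tz": 1.902, "wx": -0.0023, "wy": 0.0008, "wz": -0.0002} total {'tx': 0.06, 'ty': 0.09, 'tz': 1.9, 'wx': -0.0, 'wy': 0.0, 'wz': -0.0}
```

View pics/sp2.png

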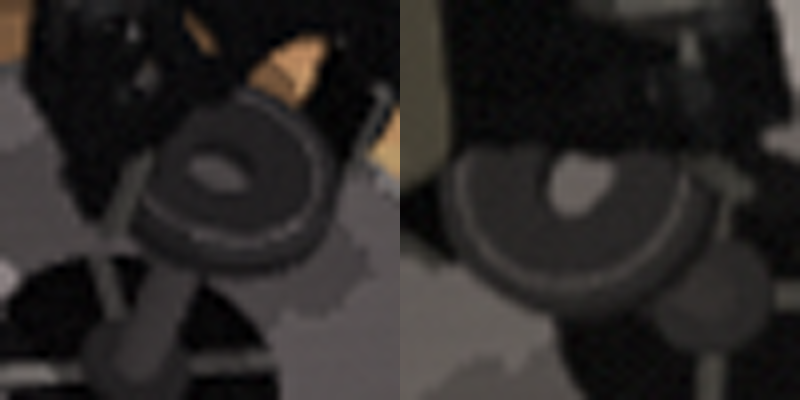

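```bash
python3 - <<'E'
from h import *; import pickle
P=pickle.load(open("P0.pkl","rb"))
print("scene flange",ray(P["scene"],(442+217/8-.44,219+172/8-.44),.110),"spindle tip",ray(P["scene"],(437+237/8-.44,230+127/8-.44),.085))
print("top flange",ray(P["top"],(111+183/8-.44,164+185/8-.44),.110),"spindle tip",ray(P["top"],(118+157/8-.44,170+167/8-.44),.085))
E
```

```text
scene flange [0.60880232 0.31392215 0.11      ] spindle tip [0.60412262 0.31642021 0.085     ]
top flange [0.60532443 0.31499341 0.11      ] spindle tip [0.6055773  0.31736403 0.085     ]
```

```bash
cat > ov.py <<'E'
import sys
from h import *
from bench import manip
# ov.py name hf dx dy  x y z ; circles relative "dz,r" 
import json
n=sys.argv[1];hf=int(sys.argv[2]);offs=json.loads(sys.argv[3]);cs=json.loads(sys.argv[4]) # offs: {"scene":[x,y],"top":[x,y]}, cs [[z,r],...]
out=[]
for c in("scene","top"):
    p=manip.grab_frame(c);x,y=offs[c];S=400//(2*hf);u0,v0=proj(p,[[x,y,np.mean([k[0] for k in cs])]])[0].astype(int)-hf
    s=cv2.resize(p["frame"][v0:v0+2*hf,u0:u0+2*hf],None,fx=S,fy=S,interpolation=cv2.INTER_CUBIC)
    s=cv2.convertScaleAbs(s,alpha=1.6)
    for z,r in cs: cv2.polylines(s,[((proj(p,circ(x,y,z,r))-[u0,v0]+.5)*S-.5).astype(int)],True,(0,255,0),1)
    out.append(s)
cv2.imwrite(f"pics/{n}.png",np.hstack(out));st=manip.get_state();print(round(st["t"],2),st["position"].round(4),st["contact_force"].round(1))
E
python3 ov.py sp3 25 '{"scene":[0.606,0.318],"top":[0.606,0.318]}' '[[0.110,0.031],[0.1,0.031],[0.11,0.0085]]'
```

```text
6.55 [0.6064 0.3187 0.2699] [-0.6  0.6 -1.8]
```

View pics/sp3.png

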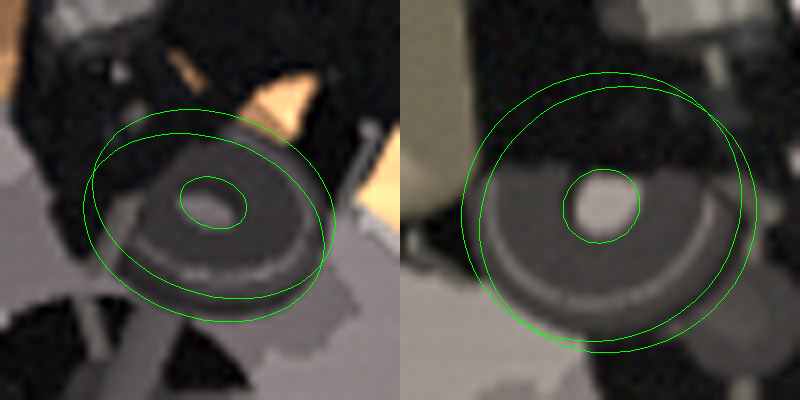

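Call:
arm_command --plan '[{"tx": 0.1, "ty": 0.13, "tz": 0.5, "wx": -0.002, "wy": 0.001, "wz": 0}, {"tx": 0, "ty": 0, "tz": 0.5, "wx": 0, "wy": 0, "wz": 0}, {"tx": 0, "ty": 0, "tz": 0.8, "wx": 0, "wy": 0, "wz": 0}, {"tx": 0, "ty": 0, "tz": 0.8, "wx": 0, "wy": 0, "wz": 0}, {"tx": 0, "ty": 0, "tz": 0.8, "wx": 0, "wy": 0, "wz": 0}, {"tx": 0, "ty": 0, "tz": 0, "wx": 0, "wy": 0, "wz": 0}, {"tx": 0, "ty": 0, "tz": 0, "wx": 0, "wy": 0, "wz": 0}]'

```text
t: 7.13
position: [0.605, 0.3176, 0.2346]
orientation: [0.0, 0.782, -0.624, 0.0]
contact_force: [0.2, 0.2, -2.7]
gripper_width: 0.0592
```

```bash
python3 ov.py sp4 25 '{"scene":[0.6052,0.3172],"top":[0.6052,0.3172]}' '[[0.085,0.0025],[0.08,0.031]]'
```

```text
7.23 [0.6052 0.3177 0.2355] [-1.8  0.1 -3.5]
```

View pics/sp4.png

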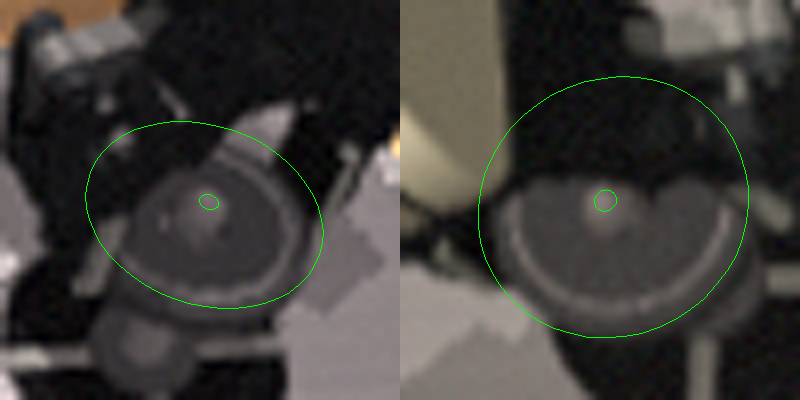

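The spindle tip now shows inside the flange bore in both views: (208,212) left, (605,200) right. I continue down to about 6 mm above the seat, because the body must clear the spindle top.

Call:
arm_command --plan '[{"tx": 0, "ty": 0, "tz": 1.0, "wx": 0, "wy": 0, "wz": 0}, {"tx": 0, "ty": 0, "tz": 1.0, "wx": 0, "wy": 0, "wz": 0}, {"tx": 0, "ty": 0, "tz": 1.0, "wx": 0, "wy": 0, "wz": 0}, {"tx": 0, "ty": 0, "tz": 1.0, "wx": 0, "wy": 0, "wz": 0}, {"tx": 0, "ty": 0, "tz": 0.2, "wx": 0, "wy": 0, "wz": 0}, {"tx": 0, "ty": 0, "tz": 0, "wx": 0, "wy": 0, "wz": 0}, {"tx": 0, "ty": 0, "tz": 0, "wx": 0, "wy": 0, "wz": 0}]'

```text
t: 7.82
position: [0.6053, 0.3176, 0.1931]
orientation: [-0.0, 0.782, -0.624, 0.0]
contact_force: [-2.2, 0.9, -4.5]
gripper_width: 0.059
```

Call:
arm_command --plan '[{"tx": 0, "ty": 0, "tz": 0.3, "wx": 0, "wy": 0, "wz": 0}, {"tx": 0, "ty": 0, "tz": 0, "wx": 0, "wy": 0, "wz": 0}]'

```text
t: 7.98
position: [0.6053, 0.3179, 0.1908]
orientation: [-0.001, 0.782, -0.624, 0.0]
contact_force: [-3.4, 2.4, -2.7]
gripper_width: 0.0592
```

Call:
arm_command --plan '[{"tx": 0, "ty": 0, "tz": 0, "wx": 0, "wy": 0, "wz": 0}, {"tx": 0, "ty": 0, "tz": 0, "wx": 0, "wy": 0, "wz": 0}, {"tx": 0, "ty": 0, "tz": 0, "wx": 0, "wy": 0, "wz": 0}, {"tx": 0, "ty": 0, "tz": 0, "wx": 0, "wy": 0, "wz": 0}, {"tx": 0, "ty": 0, "tz": 0, "wx": 0, "wy": 0, "wz": 0}]' --gripper 100

```text
t: 8.4
position: [0.6058, 0.3177, 0.1912]
orientation: [-0.001, 0.782, -0.624, 0.001]
contact_force: [0.1, -0.6, 0.3]
gripper_width: 0.0853
```

```bash
python3 ov.py sp5 25 '{"scene":[0.6052,0.3172],"top":[0.6052,0.3172]}' '[[0.026,0.031],[0.016,0.031]]'; python3 plan.py 0.6052 0.3172 0.31 3.5 -77.2
```

```text
8.5 [0.6056 0.3177 0.191 ] [0.2 0.3 0.8]
t 8.5 pos [0.6056 0.3177 0.191 ] yaw -77.2 tilt 0.14 F [0.2 0.3 0.8] w 0.0854 n 4
[{"tx": 0.008, "ty": 0.005, "tz": -2.975, "wx": -0.0006, "wy": 0.0001, "wz": 0.0001}, {"tx": 0.009, "ty": 0.007, "tz": -2.975, "wx": -0.0006, "wy": 0.0001, "wz": 0.0001}, {"tx": 0.009, "ty": 0.009, "tz": -2.975, "wx": -0.0006, "wy": 0.0001, "wz": 0.0001}, {"tx": 0.009, "ty": 0.011, "tz": -2.975, "wx": -0.0006, "wy": 0.0001, "wz": 0.0001}]
```

View pics/sp5.png

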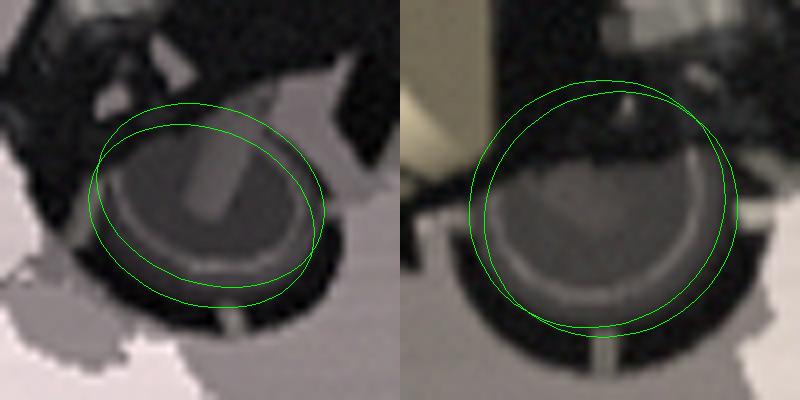

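The flange has dropped flat onto the shoulder and both outlines match. Next is the drum.

Call:
arm_command --plan '[{"tx": 0.01, "ty": 0.01, "tz": -3, "wx": 0, "wy": 0, "wz": 0}, {"tx": 0.01, "ty": 0.01, "tz": -3.5, "wx": 0, "wy": 0, "wz": 0}, {"tx": 0, "ty": 0, "tz": -3, "wx": 0, "wy": 0, "wz": 0}]'

```text
t: 8.75
position: [0.605, 0.3173, 0.2867]
orientation: [-0.0, 0.782, -0.624, 0.0]
contact_force: [2.0, 0.9, 0.3]
gripper_width: 0.0855
```

```bash
python3 plan.py 0.6226 -0.028 0.26 3.9 -77.2; python3 ov.py sp6 35 '{"scene":[0.6052,0.3172],"top":[0.6052,0.3172]}' '[[0.026,0.031],[0.016,0.031]]'
```

```text
t 8.75 pos [0.605  0.3173 0.2867] yaw -77.2 tilt 0.06 F [2.  0.9 0.3] w 0.0855 n 9
9 x {"tx": 3.785, "ty": 0.662, "tz": 0.296, "wx": -0.0001, "wy": -0.0, "wz": 0.0} total {'tx': 34.06, 'ty': 5.96, 'tz': 2.66, 'wx': -0.0, 'wy': -0.0, 'wz': 0.0}
8.85 [0.607  0.3183 0.2917] [0.9 0.1 1.2]
```

View pics/sp6.png

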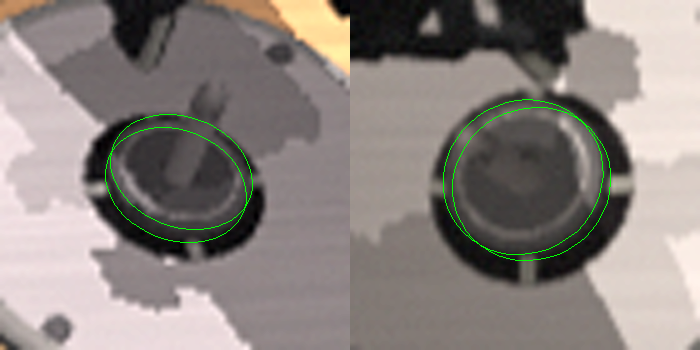

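Call:
arm_command --plan '[{"tx": 3.79, "ty": 0.67, "tz": 0, "wx": 0, "wy": 0, "wz": 0}, {"tx": 3.79, "ty": 0.67, "tz": 0, "wx": 0, "wy": 0, "wz": 0}, {"tx": 3.79, "ty": 0.67, "tz": 0.3, "wx": 0, "wy": 0, "wz": 0}, {"tx": 3.79, "ty": 0.67, "tz": 0.3, "wx": 0, "wy": 0, "wz": 0}, {"tx": 3.79, "ty": 0.67, "tz": 0.5, "wx": 0, "wy": 0, "wz": 0}, {"tx": 3.79, "ty": 0.67, "tz": 0.5, "wx": 0, "wy": 0, "wz": 0}, {"tx": 3.79, "ty": 0.67, "tz": 0.5, "wx": 0, "wy": 0, "wz": 0}, {"tx": 3.79, "ty": 0.67, "tz": 0.5, "wx": 0, "wy": 0, "wz": 0}, {"tx": 3.79, "ty": 0.67, "tz": 0.5, "wx": 0, "wy": 0, "wz": 0}, {"tx": 0, "ty": 0, "tz": 0, "wx": 0, "wy": 0, "wz": 0}]'

```text
t: 9.68
position: [0.6216, -0.0344, 0.2531]
orientation: [0.0, 0.78, -0.626, 0.0]
contact_force: [0.0, -0.2, 0.6]
gripper_width: 0.0852
```

```bash
python3 ov.py dr1 40 '{"scene":[0.6226,-0.028],"top":[0.6226,-0.028]}' '[[0.038,0.023],[0.0,0.023]]';python3 plan.py 0.6226 -0.028 0.182 3 -77.2; 
```

```text
9.78 [ 0.6217 -0.0301  0.2537] [-0.4  1.1  0.3]
t 9.78 pos [ 0.6217 -0.0301  0.2537] yaw -77.4 tilt 0.06 F [-0.4  1.1  0.3] w 0.0855 n 3
3 x {"tx": -0.061, "ty": -0.042, "tz": 2.391, "wx": -0.0002, "wy": 0.0002, "wz": -0.001} total {'tx': -0.18, 'ty': -0.13, 'tz': 7.17, 'wx': -0.0, 'wy': 0.0, 'wz': -0.0}
```

View pics/dr1.png

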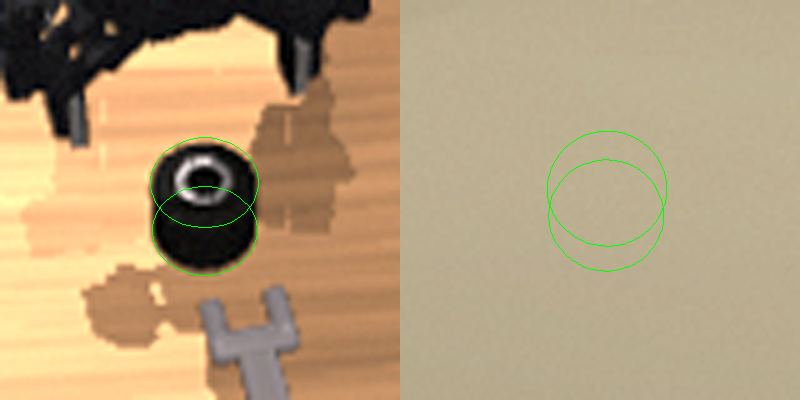

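Call:
arm_command --plan '[{"tx": -0.05, "ty": -0.1, "tz": 2.4, "wx": 0, "wy": 0, "wz": 0}, {"tx": 0, "ty": 0, "tz": 2.4, "wx": 0, "wy": 0, "wz": 0}, {"tx": 0, "ty": 0, "tz": 1.6, "wx": 0, "wy": 0, "wz": 0}, {"tx": 0, "ty": 0, "tz": 0.8, "wx": 0, "wy": 0, "wz": 0}, {"tx": 0, "ty": 0, "tz": 0, "wx": 0, "wy": 0, "wz": 0}, {"tx": 0, "ty": 0, "tz": 0, "wx": 0, "wy": 0, "wz": 0}]'

```text
t: 10.28
position: [0.6231, -0.0267, 0.1826]
orientation: [-0.001, 0.782, -0.623, 0.0]
contact_force: [-0.5, -0.3, 1.1]
gripper_width: 0.0854
```

```bash
python3 plan.py 0.6226 -0.028 0.182 3 -77.2; 
```

```text
t 10.28 pos [ 0.6231 -0.0267  0.1826] yaw -77.1 tilt 0.09 F [-0.5 -0.3  1.1] w 0.0854 n 1
1 x {"tx": 0.11, "ty": 0.082, "tz": 0.06, "wx": -0.0015, "wy": 0.0004, "wz": 0.0016} total {'tx': 0.11, 'ty': 0.08, 'tz': 0.06, 'wx': -0.0, 'wy': 0.0, 'wz': 0.0}
```

Call:
arm_command --plan '[{"tx": 0.1, "ty": 0.08, "tz": 0, "wx": 0, "wy": 0, "wz": 0}, {"tx": 0, "ty": 0, "tz": 0, "wx": 0, "wy": 0, "wz": 0}]'

```text
t: 10.45
position: [0.623, -0.0287, 0.1838]
orientation: [-0.001, 0.782, -0.624, 0.001]
contact_force: [0.6, -1.0, 0.3]
gripper_width: 0.0855
```

Call:
arm_command --plan '[{"tx": 0, "ty": 0, "tz": 0, "wx": 0, "wy": 0, "wz": 0}, {"tx": 0, "ty": 0, "tz": 0, "wx": 0, "wy": 0, "wz": 0}, {"tx": 0, "ty": 0, "tz": 0, "wx": 0, "wy": 0, "wz": 0}, {"tx": 0, "ty": 0, "tz": 0, "wx": 0, "wy": 0, "wz": 0}, {"tx": 0, "ty": 0, "tz": 0, "wx": 0, "wy": 0, "wz": 0}, {"tx": 0, "ty": 0, "tz": 0, "wx": 0, "wy": 0, "wz": 0}, {"tx": 0, "ty": 0, "tz": 0, "wx": 0, "wy": 0, "wz": 0}]' --gripper 0

```text
t: 11.03
position: [0.6227, -0.029, 0.1835]
orientation: [-0.001, 0.782, -0.624, 0.001]
contact_force: [-2.0, -0.4, 6.5]
gripper_width: 0.0444
```

Call:
arm_command --plan '[{"tx": 0, "ty": 0, "tz": -1, "wx": 0, "wy": 0, "wz": 0}, {"tx": 0, "ty": 0, "tz": -2.5, "wx": 0, "wy": 0, "wz": 0}, {"tx": 0, "ty": 0, "tz": -3.5, "wx": 0, "wy": 0, "wz": 0}, {"tx": 0, "ty": 0, "tz": -3.5, "wx": 0, "wy": 0, "wz": 0}, {"tx": 0, "ty": 0, "tz": -2.5, "wx": 0, "wy": 0, "wz": 0}, {"tx": 0, "ty": 0, "tz": 0, "wx": 0, "wy": 0, "wz": 0}, {"tx": 0, "ty": 0, "tz": 0, "wx": 0, "wy": 0, "wz": 0}]'

```text
t: 11.62
position: [0.6227, -0.0291, 0.3149]
orientation: [-0.002, 0.782, -0.624, 0.002]
contact_force: [-0.1, 0.5, -1.6]
gripper_width: 0.0439
```

```bash
python3 ov.py dr2 40 '{"scene":[0.6226,-0.028],"top":[0.6226,-0.028]}' '[[0.167,0.023],[0.129,0.023]]';python3 plan.py 0.6047 0.3178 0.305 3.9 -77.2; 
```

```text
11.72 [ 0.6217 -0.029   0.312 ] [ 0.1 -0.1 -1.4]
t 11.72 pos [ 0.6217 -0.029   0.312 ] yaw -77.2 tilt 0.05 F [ 0.1 -0.1 -1.4] w 0.0441 n 9
9 x {"tx": -3.799, "ty": -0.671, "tz": 0.081} total {'tx': -34.19, 'ty': -6.04, 'tz': 0.73}
```

View pics/dr2.png

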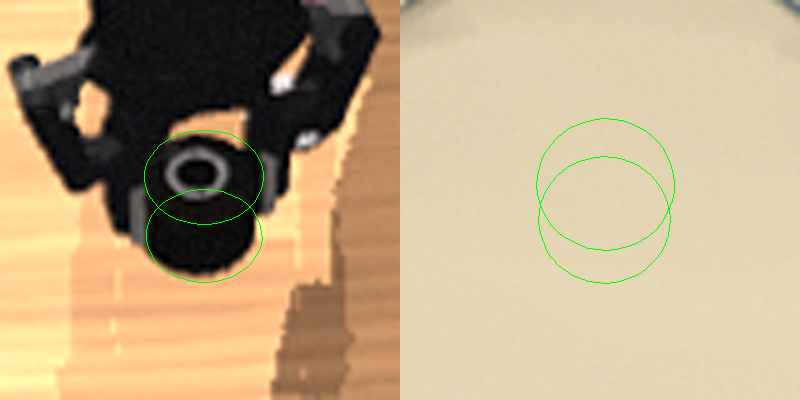

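Call:
arm_command --plan '[{"tx": -3.8, "ty": -0.67, "tz": 0, "wx": 0, "wy": 0, "wz": 0}, {"tx": -3.8, "ty": -0.67, "tz": 0, "wx": 0, "wy": 0, "wz": 0}, {"tx": -3.8, "ty": -0.67, "tz": 0, "wx": 0, "wy": 0, "wz": 0}, {"tx": -3.8, "ty": -0.67, "tz": 0, "wx": 0, "wy": 0, "wz": 0}, {"tx": -3.8, "ty": -0.67, "tz": 0, "wx": 0, "wy": 0, "wz": 0}, {"tx": -3.8, "ty": -0.67, "tz": 0, "wx": 0, "wy": 0, "wz": 0}, {"tx": -3.8, "ty": -0.67, "tz": 0, "wx": 0, "wy": 0, "wz": 0}, {"tx": -3.8, "ty": -0.67, "tz": 0, "wx": 0, "wy": 0, "wz": 0}, {"tx": -2.5, "ty": -0.5, "tz": 0, "wx": 0, "wy": 0, "wz": 0}, {"tx": -1.3, "ty": -0.17, "tz": 0, "wx": 0, "wy": 0, "wz": 0}]'

```text
t: 12.55
position: [0.6041, 0.3211, 0.3106]
orientation: [0.0, 0.782, -0.623, -0.0]
contact_force: [-0.1, -0.7, 0.0]
gripper_width: 0.044
```

Call:
arm_command --plan '[{"tx": 0, "ty": 0, "tz": 0, "wx": 0, "wy": 0, "wz": 0}, {"tx": 0, "ty": 0, "tz": 0, "wx": 0, "wy": 0, "wz": 0}, {"tx": 0, "ty": 0, "tz": 0, "wx": 0, "wy": 0, "wz": 0}]'

```text
t: 12.8
position: [0.605, 0.3165, 0.3116]
orientation: [0.0, 0.781, -0.624, 0.0]
contact_force: [0.0, -0.6, -0.4]
gripper_width: 0.0439
```

```bash
python3 plan.py 0.6047 0.3178 0.278 3.9 -77.2;  python3 ov.py dr3 40 '{"scene":[0.6047,0.3178],"top":[0.6047,0.3178]}' '[[0.165,0.019],[0.127,0.023],[0.165,0.0085],[0.085,0.0025]]'
```

```text
t 12.8 pos [0.605  0.3165 0.3116] yaw -77.2 tilt 0.05 F [ 0.  -0.6 -0.4] w 0.0439 n 1
1 x {"tx": -0.133, "ty": -0.001, "tz": 3.362} total {'tx': -0.13, 'ty': -0.0, 'tz': 3.36}
12.9 [0.6053 0.3162 0.3123] [-0.4 -0.3 -1.2]
```

View pics/dr3.png

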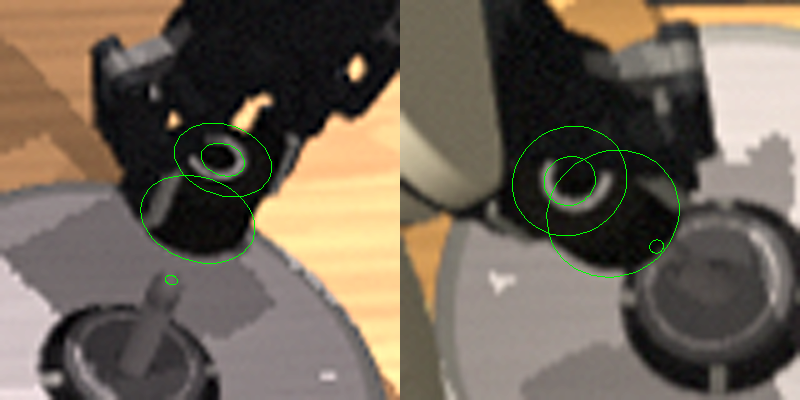

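Call:
arm_command --plan '[{"tx": -0.13, "ty": 0.05, "tz": 1.0, "wx": 0, "wy": 0, "wz": 0}, {"tx": 0, "ty": 0, "tz": 1.5, "wx": 0, "wy": 0, "wz": 0}, {"tx": 0, "ty": 0, "tz": 1.0, "wx": 0, "wy": 0, "wz": 0}, {"tx": 0, "ty": 0, "tz": 0, "wx": 0, "wy": 0, "wz": 0}, {"tx": 0, "ty": 0, "tz": 0, "wx": 0, "wy": 0, "wz": 0}]'

```text
t: 13.32
position: [0.604, 0.3186, 0.276]
orientation: [0.001, 0.782, -0.624, -0.0]
contact_force: [0.1, 0.1, -0.1]
gripper_width: 0.0436
```

```bash
python3 plan.py 0.605 0.3175 0.26 3.9 -77.2;  python3 ov.py dr4 40 '{"scene":[0.605,0.3172],"top":[0.605,0.3172]}' '[[0.132,0.019],[0.094,0.023],[0.132,0.0085]]'
```

```text
t 13.32 pos [0.604  0.3186 0.276 ] yaw -77.2 tilt 0.07 F [ 0.1  0.1 -0.1] w 0.0436 n 1
1 x {"tx": 0.126, "ty": -0.075, "tz": 1.597, "wx": 0.0011, "wy": -0.0005, "wz": 0.0001} total {'tx': 0.13, 'ty': -0.07, 'tz': 1.6, 'wx': 0.0, 'wy': -0.0, 'wz': 0.0}
13.42 [0.6046 0.319  0.2776] [ 0.2  0.1 -0.9]
```

View pics/dr4.png

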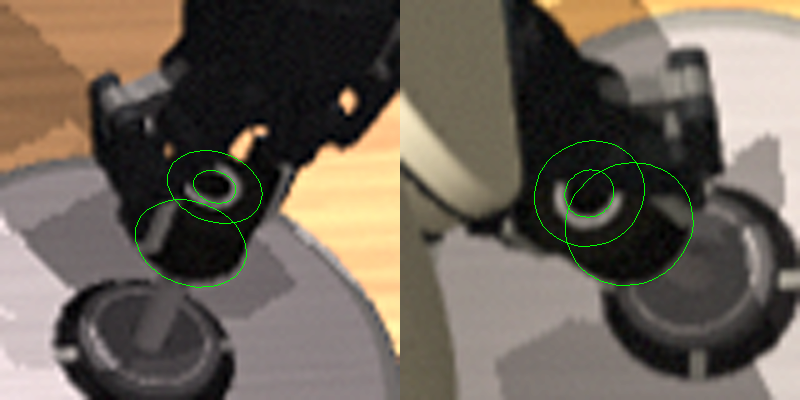

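Call:
arm_command --plan '[{"tx": 0.13, "ty": 0, "tz": 0.3, "wx": 0, "wy": 0, "wz": 0}, {"tx": 0, "ty": 0, "tz": 0.6, "wx": 0, "wy": 0, "wz": 0}, {"tx": 0, "ty": 0, "tz": 0.6, "wx": 0, "wy": 0, "wz": 0}, {"tx": 0, "ty": 0, "tz": 0.6, "wx": 0, "wy": 0, "wz": 0}, {"tx": 0, "ty": 0, "tz": 0.6, "wx": 0, "wy": 0, "wz": 0}, {"tx": 0, "ty": 0, "tz": 0, "wx": 0, "wy": 0, "wz": 0}]'

```text
t: 13.92
position: [0.6042, 0.3175, 0.2489]
orientation: [0.0, 0.782, -0.624, -0.0]
contact_force: [-0.6, -1.1, -1.6]
gripper_width: 0.0439
```

Call:
arm_command --plan '[{"tx": 0, "ty": 0, "tz": 0.8, "wx": 0, "wy": 0, "wz": 0}, {"tx": 0, "ty": 0, "tz": 0.8, "wx": 0, "wy": 0, "wz": 0}, {"tx": 0, "ty": 0, "tz": 0.8, "wx": 0, "wy": 0, "wz": 0}, {"tx": 0, "ty": 0, "tz": 0.8, "wx": 0, "wy": 0, "wz": 0}, {"tx": 0, "ty": 0, "tz": 0.3, "wx": 0, "wy": 0, "wz": 0}, {"tx": 0, "ty": 0, "tz": 0, "wx": 0, "wy": 0, "wz": 0}, {"tx": 0, "ty": 0, "tz": 0, "wx": 0, "wy": 0, "wz": 0}]'

```text
t: 14.5
position: [0.6048, 0.3178, 0.2154]
orientation: [-0.001, 0.782, -0.624, 0.0]
contact_force: [0.4, -0.0, -0.2]
gripper_width: 0.0436
```

Call:
arm_command --plan '[{"tx": 0, "ty": 0, "tz": 0.4, "wx": 0, "wy": 0, "wz": 0}, {"tx": 0, "ty": 0, "tz": 0, "wx": 0, "wy": 0, "wz": 0}, {"tx": 0, "ty": 0, "tz": 0, "wx": 0, "wy": 0, "wz": 0}]'

```text
t: 14.75
position: [0.6048, 0.3178, 0.2118]
orientation: [-0.001, 0.782, -0.624, 0.0]
contact_force: [0.4, 0.2, -0.7]
gripper_width: 0.0438
```

Call:
arm_command --plan '[{"tx": 0, "ty": 0, "tz": 0, "wx": 0, "wy": 0, "wz": 0}, {"tx": 0, "ty": 0, "tz": 0, "wx": 0, "wy": 0, "wz": 0}, {"tx": 0, "ty": 0, "tz": 0, "wx": 0, "wy": 0, "wz": 0}, {"tx": 0, "ty": 0, "tz": 0, "wx": 0, "wy": 0, "wz": 0}, {"tx": 0, "ty": 0, "tz": 0, "wx": 0, "wy": 0, "wz": 0}, {"tx": 0, "ty": 0, "tz": 0, "wx": 0, "wy": 0, "wz": 0}]' --gripper 100

```text
t: 15.25
position: [0.6048, 0.3178, 0.2118]
orientation: [-0.001, 0.782, -0.624, 0.0]
contact_force: [-0.4, 1.0, -0.2]
gripper_width: 0.0853
```

Call:
arm_command --plan '[{"tx": 0, "ty": 0, "tz": -2, "wx": 0, "wy": 0, "wz": 0}, {"tx": 0, "ty": 0, "tz": -3.5, "wx": 0, "wy": 0, "wz": 0}, {"tx": 0, "ty": 0, "tz": -3.5, "wx": 0, "wy": 0, "wz": 0}, {"tx": 0, "ty": 0, "tz": -1.5, "wx": 0, "wy": 0, "wz": 0}]'

```text
t: 15.58
position: [0.6057, 0.3183, 0.3214]
orientation: [-0.003, 0.782, -0.624, 0.002]
contact_force: [0.6, 0.8, 0.0]
gripper_width: 0.0853
```

```bash
python3 ov.py dr5 30 '{"scene":[0.605,0.3172],"top":[0.605,0.3172]}' '[[0.064,0.019],[0.026,0.023],[0.064,0.0085]]'; python3 plan.py 0.403 0.2543 0.26 3.9 -77.2
```

```text
15.68 [0.6058 0.3183 0.3209] [-0.7  0.4 -0.4]
t 15.68 pos [0.6058 0.3183 0.3209] yaw -77.2 tilt 0.51 F [-0.7  0.4 -0.4] w 0.0853 n 6
[{"tx": 0.292, "ty": 3.541, "tz": 0.984, "wx": -0.0015, "wy": 0.0003, "wz": 0.0001}, {"tx": 0.292, "ty": 3.54, "tz": 0.989, "wx": -0.0015, "wy": 0.0003, "wz": 0.0001}, {"tx": 0.292, "ty": 3.538, "tz": 0.995, "wx": -0.0015, "wy": 0.0003, "wz": 0.0001}, {"tx": 0.292, "ty": 3.537, "tz": 1.0, "wx": -0.0015, "wy": 0.0003, "wz": 0.0001}, {"tx": 0.292, "ty": 3.535, "tz": 1.005, "wx": -0.0015, "wy": 0.0003, "wz": 0.0001}, {"tx": 0.292, "ty": 3.534, "tz": 1.01, "wx": -0.0015, "wy": 0.0003, "wz": 0.0001}]
```

View pics/dr5.png

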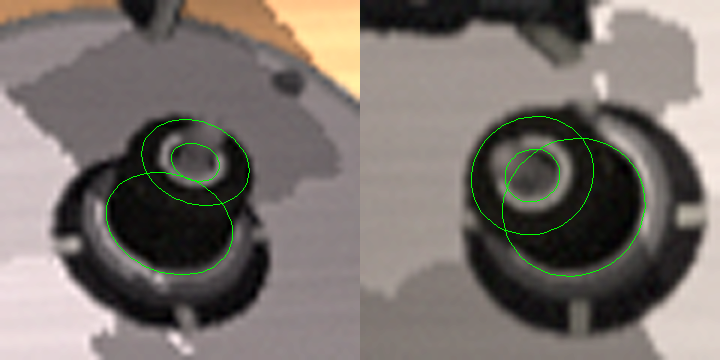

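The drum is seated upright on the flange. Now the brown sleeve.

Call:
arm_command --plan '[{"tx": 0.29, "ty": 3.54, "tz": 0.8, "wx": -0.0015, "wy": 0, "wz": 0}, {"tx": 0.29, "ty": 3.54, "tz": 0.9, "wx": -0.0015, "wy": 0, "wz": 0}, {"tx": 0.29, "ty": 3.54, "tz": 1, "wx": -0.0015, "wy": 0, "wz": 0}, {"tx": 0.29, "ty": 3.54, "tz": 1, "wx": -0.0015, "wy": 0, "wz": 0}, {"tx": 0.29, "ty": 3.54, "tz": 1, "wx": -0.001, "wy": 0, "wz": 0}, {"tx": 0.29, "ty": 3.54, "tz": 1, "wx": 0, "wy": 0, "wz": 0}, {"tx": 0, "ty": 0, "tz": 0, "wx": 0, "wy": 0, "wz": 0}, {"tx": 0, "ty": 0, "tz": 0, "wx": 0, "wy": 0, "wz": 0}]'

```text
t: 16.35
position: [0.3989, 0.2526, 0.2587]
orientation: [0.004, 0.782, -0.623, -0.003]
contact_force: [1.0, 0.7, 0.1]
gripper_width: 0.0855
```

```bash
python3 ov.py sl1 40 '{"scene":[0.403,0.2543],"top":[0.403,0.2543]}' '[[0.038,0.0275],[0.0,0.0275]]';python3 plan.py 0.403 0.2543 0.182 3 -77.2; 
```

```text
16.45 [0.4018 0.2539 0.2599] [0.4 0.  0.5]
t 16.45 pos [0.4018 0.2539 0.2599] yaw -77.2 tilt 0.27 F [0.4 0.  0.5] w 0.0854 n 3
[{"tx": -0.003, "ty": -0.053, "tz": 2.597, "wx": 0.0016, "wy": 0.0001, "wz": 0.0002}, {"tx": -0.003, "ty": -0.048, "tz": 2.597, "wx": 0.0016, "wy": 0.0001, "wz": 0.0002}, {"tx": -0.003, "ty": -0.044, "tz": 2.597, "wx": 0.0016, "wy": 0.0001, "wz": 0.0002}]
```

View pics/sl1.png

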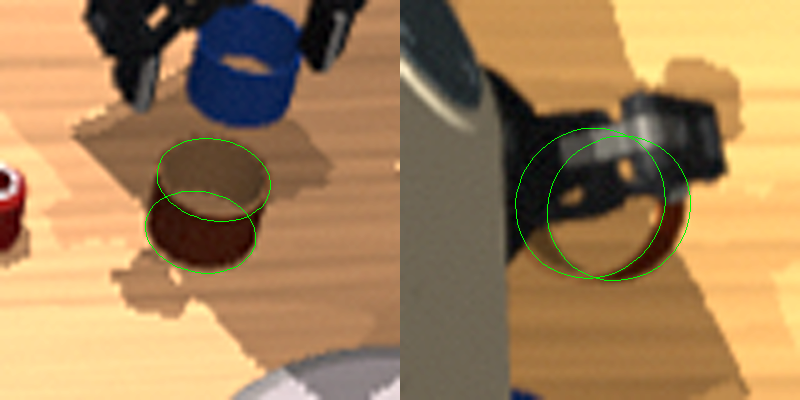

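Call:
arm_command --plan '[{"tx": 0, "ty": -0.05, "tz": 2.4, "wx": 0.002, "wy": 0, "wz": 0}, {"tx": 0, "ty": 0, "tz": 2.4, "wx": 0.001, "wy": 0, "wz": 0}, {"tx": 0, "ty": 0, "tz": 1.9, "wx": 0, "wy": 0, "wz": 0}, {"tx": 0, "ty": 0, "tz": 1.0, "wx": 0, "wy": 0, "wz": 0}, {"tx": 0, "ty": 0, "tz": 0, "wx": 0, "wy": 0, "wz": 0}, {"tx": 0, "ty": 0, "tz": 0, "wx": 0, "wy": 0, "wz": 0}]'

```text
t: 16.95
position: [0.4022, 0.2539, 0.1829]
orientation: [0.001, 0.782, -0.624, -0.001]
contact_force: [-0.1, -0.3, -0.3]
gripper_width: 0.0852
```

```bash
python3 ov.py sl2 40 '{"scene":[0.403,0.2543],"top":[0.403,0.2543]}' '[[0.038,0.0275],[0.0,0.0275]]';python3 plan.py 0.403 0.2543 0.182 3 -77.2; 
```

```text
17.05 [0.4023 0.254  0.1839] [-0.1 -0.1  0.8]
t 17.05 pos [0.4023 0.254  0.1839] yaw -77.2 tilt 0.05 F [-0.1 -0.1  0.8] w 0.0855 n 1
1 x {"tx": -0.009, "ty": -0.079, "tz": 0.188} total {'tx': -0.01, 'ty': -0.08, 'tz': 0.19}
```

View pics/sl2.png

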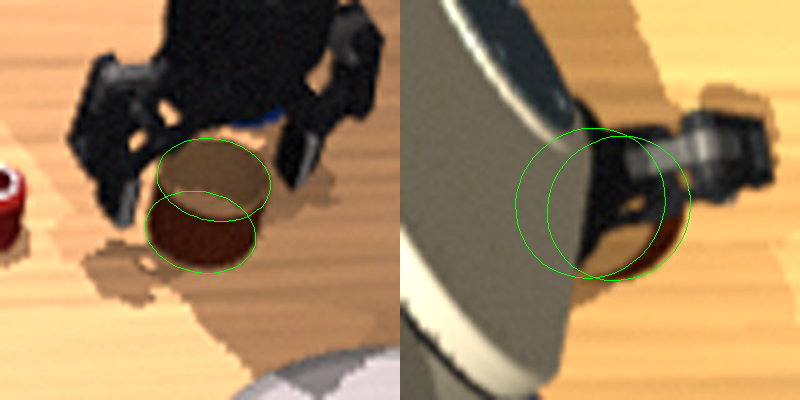

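The fingers straddle the sleeve with space on both sides, so I close on it.

Call:
arm_command --plan '[{"tx": 0, "ty": -0.08, "tz": 0, "wx": 0, "wy": 0, "wz": 0}, {"tx": 0, "ty": 0, "tz": 0, "wx": 0, "wy": 0, "wz": 0}]'

```text
t: 17.22
position: [0.4029, 0.2542, 0.1841]
orientation: [-0.0, 0.782, -0.624, -0.0]
contact_force: [0.8, -0.4, 0.4]
gripper_width: 0.0855
```

Call:
arm_command --plan '[{"tx": 0, "ty": 0, "tz": 0, "wx": 0, "wy": 0, "wz": 0}, {"tx": 0, "ty": 0, "tz": 0, "wx": 0, "wy": 0, "wz": 0}, {"tx": 0, "ty": 0, "tz": 0, "wx": 0, "wy": 0, "wz": 0}, {"tx": 0, "ty": 0, "tz": 0, "wx": 0, "wy": 0, "wz": 0}, {"tx": 0, "ty": 0, "tz": 0, "wx": 0, "wy": 0, "wz": 0}, {"tx": 0, "ty": 0, "tz": 0, "wx": 0, "wy": 0, "wz": 0}]' --gripper 0

```text
t: 17.72
position: [0.4024, 0.254, 0.1839]
orientation: [0.0, 0.782, -0.624, -0.001]
contact_force: [-1.1, -0.7, 9.6]
gripper_width: 0.053
```

Call:
arm_command --plan '[{"tx": 0, "ty": 0, "tz": -1, "wx": 0, "wy": 0, "wz": 0}, {"tx": 0, "ty": 0, "tz": -2.5, "wx": 0, "wy": 0, "wz": 0}, {"tx": 0, "ty": 0, "tz": -3.5, "wx": 0, "wy": 0, "wz": 0}, {"tx": 0, "ty": 0, "tz": -3.5, "wx": 0, "wy": 0, "wz": 0}, {"tx": 0, "ty": 0, "tz": -2.5, "wx": 0, "wy": 0, "wz": 0}, {"tx": 0, "ty": 0, "tz": 0, "wx": 0, "wy": 0, "wz": 0}, {"tx": 0, "ty": 0, "tz": 0, "wx": 0, "wy": 0, "wz": 0}]'

```text
t: 18.3
position: [0.4028, 0.2541, 0.3149]
orientation: [-0.001, 0.782, -0.624, -0.0]
contact_force: [-0.8, 1.1, -0.5]
gripper_width: 0.0528
```

```bash
python3 ov.py sl3 40 '{"scene":[0.403,0.2543],"top":[0.403,0.2543]}' '[[0.167,0.0275],[0.129,0.0275]]';python3 plan.py 0.605 0.3175 0.312 3.7 -77.2; 
```

```text
18.4 [0.4021 0.2536 0.3127] [-0.1  0.6 -0.2]
t 18.4 pos [0.4021 0.2536 0.3127] yaw -77.2 tilt 0.18 F [-0.1  0.6 -0.2] w 0.0531 n 6
[{"tx": -0.288, "ty": -3.534, "tz": 0.0, "wx": 0.0005, "wy": -0.0, "wz": 0.0001}, {"tx": -0.288, "ty": -3.534, "tz": 0.002, "wx": 0.0005, "wy": -0.0, "wz": 0.0001}, {"tx": -0.288, "ty": -3.534, "tz": 0.004, "wx": 0.0005, "wy": -0.0, "wz": 0.0001}, {"tx": -0.289, "ty": -3.534, "tz": 0.006, "wx": 0.0005, "wy": -0.0, "wz": 0.0001}, {"tx": -0.289, "ty": -3.534, "tz": 0.008, "wx": 0.0005, "wy": -0.0, "wz": 0.0001}, {"tx": -0.289, "ty": -3.534, "tz": 0.009, "wx": 0.0005, "wy": -0.0, "wz": 0.0001}]
```

View pics/sl3.png

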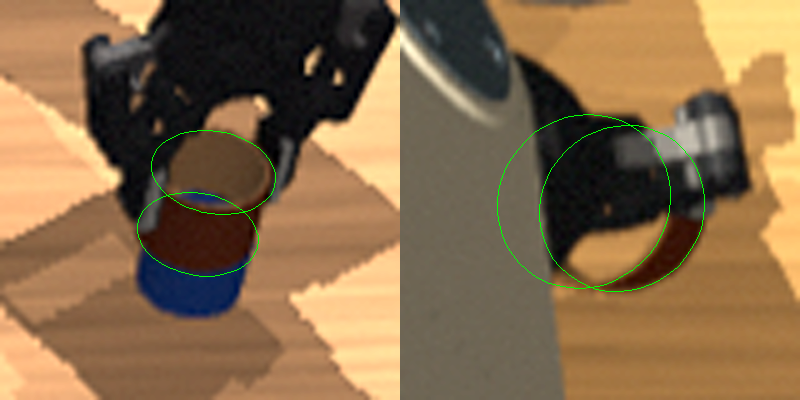

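Call:
arm_command --plan '[{"tx": -0.29, "ty": -3.53, "tz": 0, "wx": 0.0005, "wy": 0, "wz": 0}, {"tx": -0.29, "ty": -3.53, "tz": 0, "wx": 0.0005, "wy": 0, "wz": 0}, {"tx": -0.29, "ty": -3.53, "tz": 0, "wx": 0.0005, "wy": 0, "wz": 0}, {"tx": -0.29, "ty": -3.53, "tz": 0, "wx": 0.0005, "wy": 0, "wz": 0}, {"tx": -0.29, "ty": -3.53, "tz": 0, "wx": 0.0005, "wy": 0, "wz": 0}, {"tx": -0.2, "ty": -2.2, "tz": 0, "wx": 0, "wy": 0, "wz": 0}, {"tx": -0.09, "ty": -1.33, "tz": 0, "wx": 0, "wy": 0, "wz": 0}, {"tx": 0, "ty": 0, "tz": 0, "wx": 0, "wy": 0, "wz": 0}, {"tx": 0, "ty": 0, "tz": 0, "wx": 0, "wy": 0, "wz": 0}, {"tx": 0, "ty": 0, "tz": 0, "wx": 0, "wy": 0, "wz": 0}]'

```text
t: 19.23
position: [0.604, 0.3174, 0.311]
orientation: [0.002, 0.782, -0.624, -0.001]
contact_force: [-0.3, 0.7, 0.3]
gripper_width: 0.0538
```

```bash
python3 plan.py 0.605 0.3175 0.282 3.7 -77.2;python3 ov.py sl4 40 '{"scene":[0.605,0.3173],"top":[0.605,0.3173]}' '[[0.167,0.0275],[0.129,0.0275],[0.064,0.019],[0.085,0.0025]]' 
```

```text
t 19.23 pos [0.604  0.3174 0.311 ] yaw -77.2 tilt 0.2 F [-0.3  0.7  0.3] w 0.0538 n 1
1 x {"tx": 0.012, "ty": -0.108, "tz": 2.905, "wx": 0.0035, "wy": -0.0007, "wz": 0.0004} total {'tx': 0.01, 'ty': -0.11, 'tz': 2.9, 'wx': 0.0, 'wy': -0.0, 'wz': 0.0}
19.33 [0.6041 0.3176 0.3121] [-0.2  1.2  0.4]
```

View pics/sl4.png

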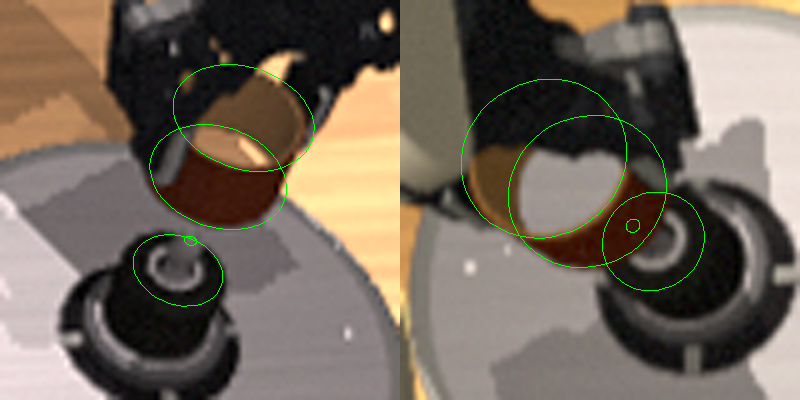

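Call:
arm_command --plan '[{"tx": 0.01, "ty": -0.1, "tz": 1.5, "wx": 0.003, "wy": 0, "wz": 0}, {"tx": 0, "ty": 0, "tz": 2, "wx": 0, "wy": 0, "wz": 0}, {"tx": 0, "ty": 0, "tz": 1.5, "wx": 0, "wy": 0, "wz": 0}, {"tx": 0, "ty": 0, "tz": 0.6, "wx": 0, "wy": 0, "wz": 0}, {"tx": 0, "ty": 0, "tz": 0, "wx": 0, "wy": 0, "wz": 0}, {"tx": 0, "ty": 0, "tz": 0, "wx": 0, "wy": 0, "wz": 0}]'

```text
t: 19.83
position: [0.6062, 0.3181, 0.2569]
orientation: [-0.001, 0.782, -0.624, 0.001]
contact_force: [0.0, 0.8, 0.2]
gripper_width: 0.0529
```

```bash
python3 plan.py 0.605 0.3175 0.25 3.7 -77.2;python3 ov.py sl5 25 '{"scene":[0.605,0.3175],"top":[0.605,0.3175]}' '[[0.111,0.0275],[0.073,0.0275],[0.085,0.0025]]' 
```

```text
t 19.83 pos [0.6062 0.3181 0.2569] yaw -77.2 tilt 0.16 F [0.  0.8 0.2] w 0.0529 n 1
1 x {"tx": 0.027, "ty": 0.134, "tz": 0.687, "wx": -0.0027, "wy": 0.0001, "wz": 0.0005} total {'tx': 0.03, 'ty': 0.13, 'tz': 0.69, 'wx': -0.0, 'wy': 0.0, 'wz': 0.0}
19.93 [0.6067 0.3183 0.2579] [ 0.  -0.5  0.4]
```

View pics/sl5.png

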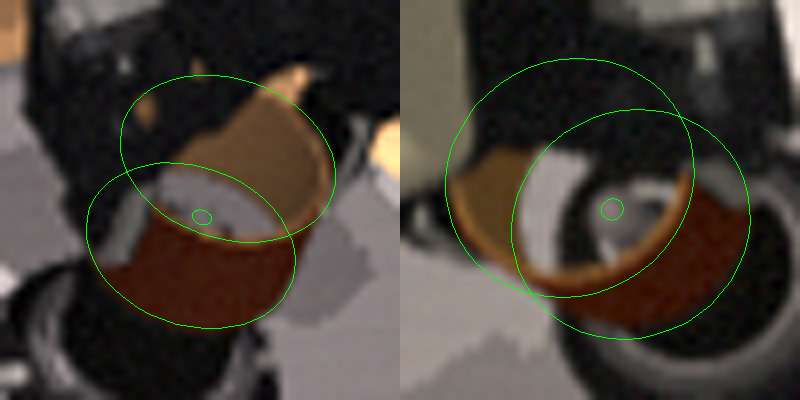

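Call:
arm_command --plan '[{"tx": 0.03, "ty": 0.17, "tz": 0, "wx": -0.003, "wy": 0, "wz": 0}, {"tx": 0, "ty": 0, "tz": 0.3, "wx": 0, "wy": 0, "wz": 0}, {"tx": 0, "ty": 0, "tz": 0.5, "wx": 0, "wy": 0, "wz": 0}, {"tx": 0, "ty": 0, "tz": 0.5, "wx": 0, "wy": 0, "wz": 0}, {"tx": 0, "ty": 0, "tz": 0.4, "wx": 0, "wy": 0, "wz": 0}, {"tx": 0, "ty": 0, "tz": 0, "wx": 0, "wy": 0, "wz": 0}]'

```text
t: 20.43
position: [0.6044, 0.3171, 0.2385]
orientation: [0.001, 0.782, -0.624, -0.0]
contact_force: [-0.6, 0.7, -0.6]
gripper_width: 0.0533
```

```bash
python3 plan.py 0.605 0.3175 0.225 3.7 -77.2;python3 ov.py sl6 25 '{"scene":[0.605,0.3175],"top":[0.605,0.3175]}' '[[0.095,0.0275],[0.057,0.0275],[0.085,0.0025]]' 
```

```text
t 20.43 pos [0.6044 0.3171 0.2385] yaw -77.2 tilt 0.1 F [-0.6  0.7 -0.6] w 0.0533 n 1
1 x {"tx": -0.022, "ty": -0.073, "tz": 1.352, "wx": 0.0016, "wy": -0.0002, "wz": 0.0003} total {'tx': -0.02, 'ty': -0.07, 'tz': 1.35, 'wx': 0.0, 'wy': -0.0, 'wz': 0.0}
20.53 [0.6047 0.3173 0.2394] [ 0.4 -0.4 -0.5]
```

View pics/sl6.png

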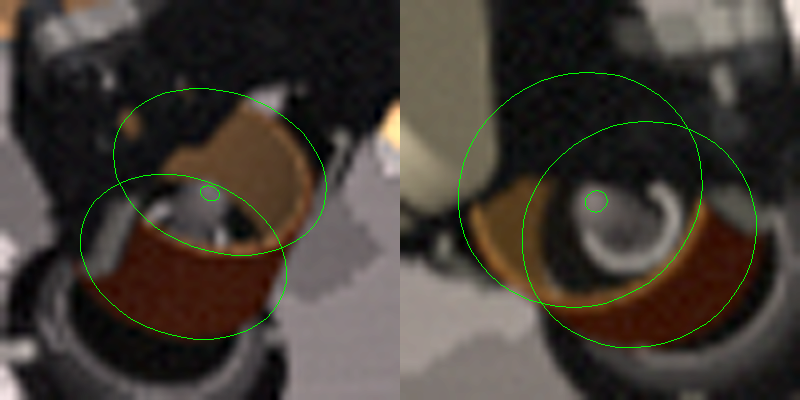

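The sleeve is engaged over the drum with no side force, so I continue down.

Call:
arm_command --plan '[{"tx": 0, "ty": 0, "tz": 0.4, "wx": 0, "wy": 0, "wz": 0}, {"tx": 0, "ty": 0, "tz": 0.4, "wx": 0, "wy": 0, "wz": 0}, {"tx": 0, "ty": 0, "tz": 0.4, "wx": 0, "wy": 0, "wz": 0}, {"tx": 0, "ty": 0, "tz": 0, "wx": 0, "wy": 0, "wz": 0}]'

```text
t: 20.87
position: [0.6044, 0.3172, 0.2268]
orientation: [0.001, 0.782, -0.624, -0.0]
contact_force: [-0.0, 0.4, -0.5]
gripper_width: 0.0532
```

Call:
arm_command --plan '[{"tx": 0, "ty": 0, "tz": 0.5, "wx": 0, "wy": 0, "wz": 0}, {"tx": 0, "ty": 0, "tz": 0.5, "wx": 0, "wy": 0, "wz": 0}, {"tx": 0, "ty": 0, "tz": 0.4, "wx": 0, "wy": 0, "wz": 0}, {"tx": 0, "ty": 0, "tz": 0, "wx": 0, "wy": 0, "wz": 0}, {"tx": 0, "ty": 0, "tz": 0, "wx": 0, "wy": 0, "wz": 0}]'

```text
t: 21.28
position: [0.6046, 0.3173, 0.2134]
orientation: [0.0, 0.782, -0.624, -0.0]
contact_force: [0.3, -0.7, -0.9]
gripper_width: 0.0529
```

Call:
arm_command --plan '[{"tx": 0, "ty": 0, "tz": 0.2, "wx": 0, "wy": 0, "wz": 0}, {"tx": 0, "ty": 0, "tz": 0, "wx": 0, "wy": 0, "wz": 0}]'

```text
t: 21.45
position: [0.6048, 0.3174, 0.2118]
orientation: [-0.0, 0.782, -0.624, 0.0]
contact_force: [1.0, -0.0, -0.2]
gripper_width: 0.0535
```

Call:
arm_command --plan '[{"tx": 0, "ty": 0, "tz": 0, "wx": 0, "wy": 0, "wz": 0}, {"tx": 0, "ty": 0, "tz": 0, "wx": 0, "wy": 0, "wz": 0}, {"tx": 0, "ty": 0, "tz": 0, "wx": 0, "wy": 0, "wz": 0}, {"tx": 0, "ty": 0, "tz": 0, "wx": 0, "wy": 0, "wz": 0}, {"tx": 0, "ty": 0, "tz": 0, "wx": 0, "wy": 0, "wz": 0}, {"tx": 0, "ty": 0, "tz": 0, "wx": 0, "wy": 0, "wz": 0}]' --gripper 100

```text
t: 21.95
position: [0.6048, 0.3174, 0.212]
orientation: [-0.0, 0.782, -0.624, 0.0]
contact_force: [0.6, -0.6, 0.5]
gripper_width: 0.0849
```

Call:
arm_command --plan '[{"tx": 0, "ty": 0, "tz": -2, "wx": 0, "wy": 0, "wz": 0}, {"tx": 0, "ty": 0, "tz": -3.5, "wx": 0, "wy": 0, "wz": 0}, {"tx": 0, "ty": 0, "tz": -3.5, "wx": 0, "wy": 0, "wz": 0}, {"tx": 0, "ty": 0, "tz": -1.5, "wx": 0, "wy": 0, "wz": 0}]'

```text
t: 22.28
position: [0.6058, 0.3179, 0.3216]
orientation: [-0.003, 0.782, -0.624, 0.001]
contact_force: [1.4, 1.1, 1.1]
gripper_width: 0.0854
```

```bash
python3 ov.py sl7 30 '{"scene":[0.605,0.3175],"top":[0.605,0.3175]}' '[[0.064,0.0275],[0.026,0.0275]]'; python3 plan.py 0.459 0.0237 0.25 3.9 -77.2
```

```text
22.38 [0.6059 0.318  0.3212] [0.  0.1 0.3]
t 22.38 pos [0.6059 0.318  0.3212] yaw -77.2 tilt 0.43 F [0.  0.1 0.3] w 0.0855 n 9
[{"tx": 2.827, "ty": 2.323, "tz": 0.768, "wx": -0.0008, "wy": 0.0002, "wz": 0.0}, {"tx": 2.827, "ty": 2.322, "tz": 0.771, "wx": -0.0008, "wy": 0.0002, "wz": 0.0}, {"tx": 2.827, "ty": 2.322, "tz": 0.773, "wx": -0.0008, "wy": 0.0002, "wz": 0.0}, {"tx": 2.827, "ty": 2.321, "tz": 0.776, "wx": -0.0008, "wy": 0.0002, "wz": 0.0}, {"tx": 2.827, "ty": 2.32, "tz": 0.778, "wx": -0.0008, "wy": 0.0002, "wz": 0.0}, {"tx": 2.827, "ty": 2.319, "tz": 0.781, "wx": -0.0008, "wy": 0.0002, "wz": 0.0}, {"tx": 2.827, "ty": 2.318, "tz": 0.783, "wx": -0.0008, "wy": 0.0002, "wz": 0.0}, {"tx": 2.827, "ty": 2.318, "tz": 0.786, "wx": -0.0008, "wy": 0.0002, "wz": 0.0}, {"tx": 2.827, "ty": 2.317, "tz": 0.788, "wx": -0.0008, "wy": 0.0002, "wz": 0.0}]
```

View pics/sl7.png

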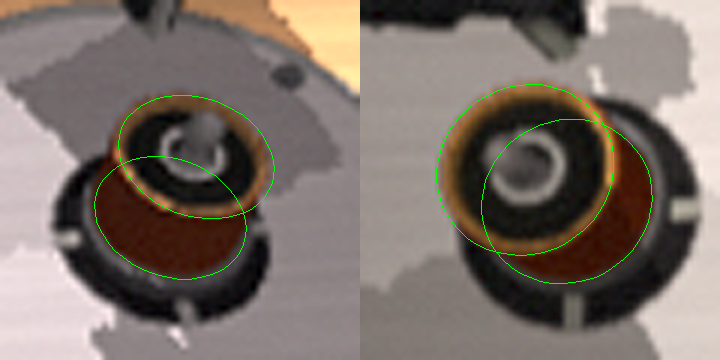

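The sleeve is home over the drum, its top rim level with the drum top and matching the outline. Now the washer, held by its boss.

Call:
arm_command --plan '[{"tx": 2.83, "ty": 2.32, "tz": 0, "wx": -0.001, "wy": 0, "wz": 0}, {"tx": 2.83, "ty": 2.32, "tz": 0.5, "wx": -0.001, "wy": 0, "wz": 0}, {"tx": 2.83, "ty": 2.32, "tz": 0.8, "wx": -0.001, "wy": 0, "wz": 0}, {"tx": 2.83, "ty": 2.32, "tz": 0.9, "wx": -0.001, "wy": 0, "wz": 0}, {"tx": 2.83, "ty": 2.32, "tz": 1, "wx": -0.001, "wy": 0, "wz": 0}, {"tx": 2.83, "ty": 2.32, "tz": 1, "wx": -0.001, "wy": 0, "wz": 0}, {"tx": 2.83, "ty": 2.32, "tz": 1, "wx": 0, "wy": 0, "wz": 0}, {"tx": 2.83, "ty": 2.32, "tz": 1, "wx": 0, "wy": 0, "wz": 0}, {"tx": 2.83, "ty": 2.32, "tz": 1, "wx": 0, "wy": 0, "wz": 0}, {"tx": 0, "ty": 0, "tz": 0, "wx": 0, "wy": 0, "wz": 0}]' --gripper 60

```text
t: 23.22
position: [0.4527, 0.0189, 0.2429]
orientation: [0.005, 0.781, -0.625, -0.005]
contact_force: [-0.6, 0.7, -0.2]
gripper_width: 0.0512
```

Call:
arm_command --plan '[{"tx": 0, "ty": 0, "tz": 0, "wx": 0, "wy": 0, "wz": 0}, {"tx": 0, "ty": 0, "tz": 0, "wx": 0, "wy": 0, "wz": 0}, {"tx": 0, "ty": 0, "tz": 0, "wx": 0, "wy": 0, "wz": 0}]'

```text
t: 23.47
position: [0.4581, 0.0232, 0.2456]
orientation: [0.002, 0.782, -0.623, -0.002]
contact_force: [1.2, -0.5, 0.8]
gripper_width: 0.0512
```

```bash
python3 ov.py wa1 40 '{"scene":[0.459,0.0237],"top":[0.459,0.0237]}' '[[0.005,0.022],[0.0,0.022],[0.012,0.013]]';python3 plan.py 0.459 0.0237 0.195 3 -77.2; 
```

```text
23.57 [0.4581 0.0235 0.2457] [-0.3 -0.4 -0.5]
t 23.57 pos [0.4581 0.0235 0.2457] yaw -77.1 tilt 0.27 F [-0.3 -0.4 -0.5] w 0.0511 n 2
[{"tx": -0.0, "ty": -0.06, "tz": 2.535, "wx": 0.0023, "wy": 0.0, "wz": 0.001}, {"tx": -0.0, "ty": -0.054, "tz": 2.535, "wx": 0.0023, "wy": 0.0, "wz": 0.001}]
```

View pics/wa1.png

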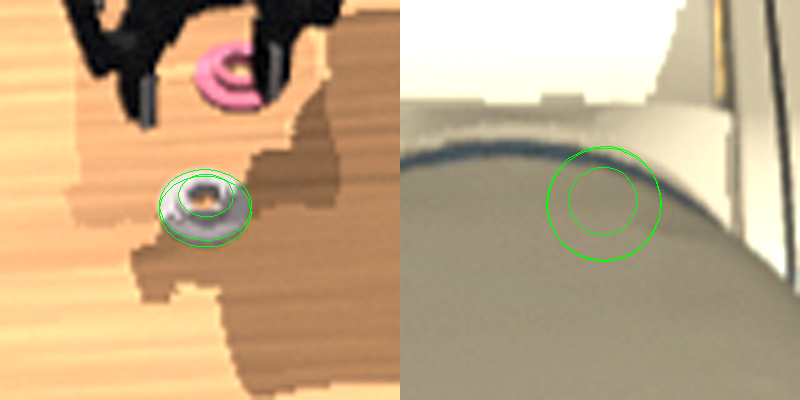

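Call:
arm_command --plan '[{"tx": 0, "ty": -0.08, "tz": 2.2, "wx": 0.003, "wy": 0, "wz": 0.001}, {"tx": 0, "ty": 0, "tz": 2.2, "wx": 0.001, "wy": 0, "wz": 0.001}, {"tx": 0, "ty": 0, "tz": 1.5, "wx": 0, "wy": 0, "wz": 0}, {"tx": 0, "ty": 0, "tz": 0.7, "wx": 0, "wy": 0, "wz": 0}, {"tx": 0, "ty": 0, "tz": 0, "wx": 0, "wy": 0, "wz": 0}, {"tx": 0, "ty": 0, "tz": 0, "wx": 0, "wy": 0, "wz": 0}]' --gripper 48

```text
t: 24.07
position: [0.4582, 0.0232, 0.1796]
orientation: [0.001, 0.781, -0.624, -0.001]
contact_force: [-0.7, -0.7, 0.4]
gripper_width: 0.0408
```

```bash
python3 ov.py wa2 25 '{"scene":[0.459,0.0237],"top":[0.459,0.0237]}' '[[0.012,0.013]]';python3 plan.py 0.459 0.0237 0.179 3 -77.2; 
```

```text
24.17 [0.4584 0.023  0.1803] [-0.6 -0.1 -0. ]
t 24.17 pos [0.4584 0.023  0.1803] yaw -77.3 tilt 0.02 F [-0.6 -0.1 -0. ] w 0.0411 n 1
1 x {"tx": -0.053, "ty": -0.069, "tz": 0.13, "wx": 0.0003, "wy": -0.0001, "wz": -0.0011} total {'tx': -0.05, 'ty': -0.07, 'tz': 0.13, 'wx': 0.0, 'wy': -0.0, 'wz': -0.0}
```

View pics/wa2.png

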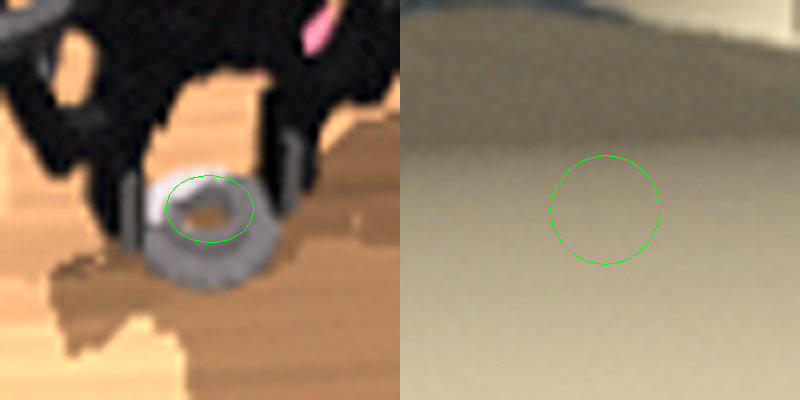

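Call:
arm_command --plan '[{"tx": -0.03, "ty": -0.07, "tz": 0.1, "wx": 0, "wy": 0, "wz": 0}, {"tx": 0, "ty": 0, "tz": 0, "wx": 0, "wy": 0, "wz": 0}]'

```text
t: 24.33
position: [0.459, 0.0233, 0.1792]
orientation: [0.0, 0.781, -0.625, 0.0]
contact_force: [-0.0, -0.8, 0.4]
gripper_width: 0.0409
```

Call:
arm_command --plan '[{"tx": 0, "ty": 0, "tz": 0, "wx": 0, "wy": 0, "wz": 0}, {"tx": 0, "ty": 0, "tz": 0, "wx": 0, "wy": 0, "wz": 0}, {"tx": 0, "ty": 0, "tz": 0, "wx": 0, "wy": 0, "wz": 0}, {"tx": 0, "ty": 0, "tz": 0, "wx": 0, "wy": 0, "wz": 0}, {"tx": 0, "ty": 0, "tz": 0, "wx": 0, "wy": 0, "wz": 0}]' --gripper 0

```text
t: 24.75
position: [0.4588, 0.0232, 0.1794]
orientation: [0.0, 0.781, -0.625, -0.0]
contact_force: [-0.4, -0.1, 9.4]
gripper_width: 0.0219
```

```bash
python3 ov.py wa3 25 '{"scene":[0.459,0.0237],"top":[0.459,0.0237]}' '[[0.012,0.013]]'
```

```text
24.85 [0.4588 0.0232 0.1793] [-1.1  0.1  9. ]
```

View pics/wa3.png

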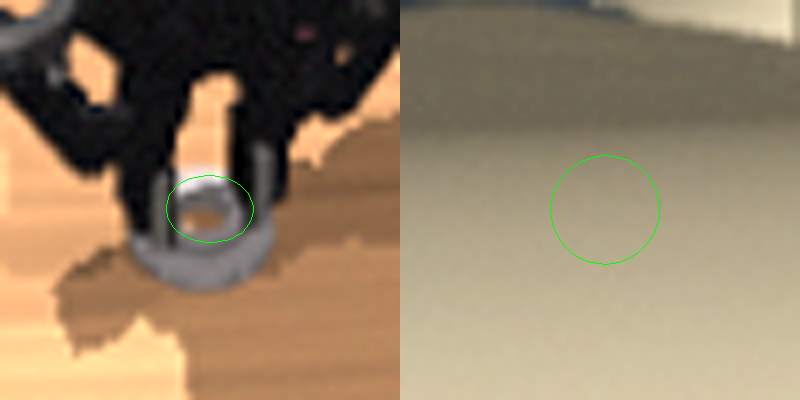

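Call:
arm_command --plan '[{"tx": 0, "ty": 0, "tz": -0.5, "wx": 0, "wy": 0, "wz": 0}, {"tx": 0, "ty": 0, "tz": -2, "wx": 0, "wy": 0, "wz": 0}, {"tx": 0, "ty": 0, "tz": -3.5, "wx": 0, "wy": 0, "wz": 0}, {"tx": 0, "ty": 0, "tz": -3.5, "wx": 0, "wy": 0, "wz": 0}, {"tx": 0, "ty": 0, "tz": -3, "wx": 0, "wy": 0, "wz": 0}, {"tx": 0, "ty": 0, "tz": -1, "wx": 0, "wy": 0, "wz": 0}, {"tx": 0, "ty": 0, "tz": 0, "wx": 0, "wy": 0, "wz": 0}]'

```text
t: 25.43
position: [0.4596, 0.0232, 0.3162]
orientation: [-0.001, 0.781, -0.625, 0.002]
contact_force: [0.5, 0.3, -1.1]
gripper_width: 0.022
```

```bash
python3 ov.py wa4 25 '{"scene":[0.459,0.0232],"top":[0.459,0.0232]}' '[[0.142,0.022],[0.149,0.013]]';python3 plan.py 0.605 0.3175 0.313 3.8 -77.2; 
```

```text
25.53 [0.4584 0.0232 0.3132] [ 0.1 -0.3 -1.4]
t 25.53 pos [0.4584 0.0232 0.3132] yaw -77.3 tilt 0.1 F [ 0.1 -0.3 -1.4] w 0.0218 n 9
[{"tx": -2.832, "ty": -2.308, "tz": -0.002, "wx": 0.0002, "wy": 0.0, "wz": -0.0002}, {"tx": -2.831, "ty": -2.309, "tz": -0.001, "wx": 0.0002, "wy": 0.0, "wz": -0.0002}, {"tx": -2.831, "ty": -2.309, "tz": -0.001, "wx": 0.0002, "wy": 0.0, "wz": -0.0002}, {"tx": -2.831, "ty": -2.31, "tz": -0.001, "wx": 0.0002, "wy": 0.0, "wz": -0.0002}, {"tx": -2.83, "ty": -2.31, "tz": -0.0, "wx": 0.0002, "wy": 0.0, "wz": -0.0002}, {"tx": -2.83, "ty": -2.311, "tz": 0.0, "wx": 0.0002, "wy": 0.0, "wz": -0.0002}, {"tx": -2.829, "ty": -2.311, "tz": 0.001, "wx": 0.0002, "wy": 0.0, "wz": -0.0002}, {"tx": -2.829, "ty": -2.312, "tz": 0.001, "wx": 0.0002, "wy": 0.0, "wz": -0.0002}, {"tx": -2.828, "ty": -2.312, "tz": 0.001, "wx": 0.0002, "wy": 0.0, "wz": -0.0002}]
```

View pics/wa4.png

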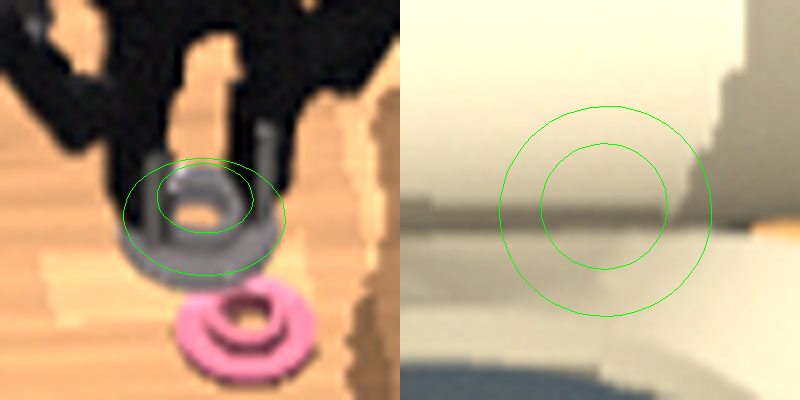

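The washer is held level by its boss and the pink one is untouched. I carry it over.

Call:
arm_command --plan '[{"tx": -2.83, "ty": -2.31, "tz": 0, "wx": 0, "wy": 0, "wz": 0}, {"tx": -2.83, "ty": -2.31, "tz": 0, "wx": 0, "wy": 0, "wz": 0}, {"tx": -2.83, "ty": -2.31, "tz": 0, "wx": 0, "wy": 0, "wz": 0}, {"tx": -2.83, "ty": -2.31, "tz": 0, "wx": 0, "wy": 0, "wz": 0}, {"tx": -2.83, "ty": -2.31, "tz": 0, "wx": 0, "wy": 0, "wz": 0}, {"tx": -2.83, "ty": -2.31, "tz": 0, "wx": 0, "wy": 0, "wz": 0}, {"tx": -2.83, "ty": -2.31, "tz": 0, "wx": 0, "wy": 0, "wz": 0}, {"tx": -2.83, "ty": -2.31, "tz": 0, "wx": 0, "wy": 0, "wz": 0}, {"tx": -1.8, "ty": -1.5, "tz": 0, "wx": 0, "wy": 0, "wz": 0}, {"tx": -1.03, "ty": -0.81, "tz": 0, "wx": 0, "wy": 0, "wz": 0}]'

```text
t: 26.37
position: [0.6059, 0.32, 0.3097]
orientation: [0.002, 0.782, -0.624, -0.001]
contact_force: [-0.1, -0.4, -0.3]
gripper_width: 0.0217
```

Call:
arm_command --plan '[{"tx": 0, "ty": 0, "tz": 1.0, "wx": 0, "wy": 0, "wz": 0}, {"tx": 0, "ty": 0, "tz": 1.0, "wx": 0, "wy": 0, "wz": 0}, {"tx": 0, "ty": 0, "tz": 0, "wx": 0, "wy": 0, "wz": 0}, {"tx": 0, "ty": 0, "tz": 0, "wx": 0, "wy": 0, "wz": 0}]'

```text
t: 26.7
position: [0.6045, 0.3159, 0.2905]
orientation: [0.003, 0.781, -0.625, -0.002]
contact_force: [1.1, 0.5, -0.3]
gripper_width: 0.022
```

```bash
python3 plan.py 0.605 0.3175 0.275 3.8 -77.2;python3 ov.py wa5 30 '{"scene":[0.605,0.3175],"top":[0.605,0.3175]}' '[[0.119,0.022],[0.126,0.013],[0.126,0.0085],[0.085,0.0025]]' 
```

```text
t 26.7 pos [0.6045 0.3159 0.2905] yaw -77.3 tilt 0.39 F [ 1.1  0.5 -0.3] w 0.022 n 1
1 x {"tx": -0.149, "ty": -0.099, "tz": 1.553, "wx": 0.0068, "wy": -0.0012, "wz": -0.0025} total {'tx': -0.15, 'ty': -0.1, 'tz': 1.55, 'wx': 0.01, 'wy': -0.0, 'wz': -0.0}
26.8 [0.6053 0.3163 0.2927] [ 0.3  0.3 -0.9]
```

View pics/wa5.png

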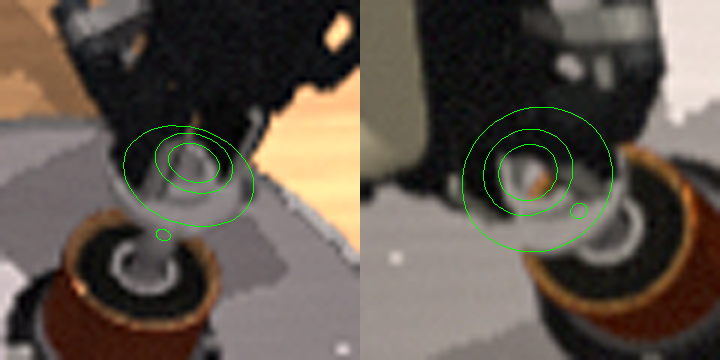

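Call:
arm_command --plan '[{"tx": -0.15, "ty": -0.01, "tz": 1.0, "wx": 0.003, "wy": 0, "wz": 0}, {"tx": 0, "ty": 0, "tz": 0.8, "wx": 0, "wy": 0, "wz": 0}, {"tx": 0, "ty": 0, "tz": 0, "wx": 0, "wy": 0, "wz": 0}, {"tx": 0, "ty": 0, "tz": 0, "wx": 0, "wy": 0, "wz": 0}]'

```text
t: 27.13
position: [0.605, 0.3186, 0.2744]
orientation: [0.0, 0.781, -0.625, 0.0]
contact_force: [0.4, 0.6, -0.4]
gripper_width: 0.022
```

```bash
python3 plan.py 0.605 0.3175 0.26 3.8 -77.2;python3 ov.py wa6 25 '{"scene":[0.605,0.3175],"top":[0.605,0.3175]}' '[[0.101,0.022],[0.107,0.013],[0.107,0.0085]]' 
```

```text
t 27.13 pos [0.605  0.3186 0.2744] yaw -77.3 tilt 0.02 F [ 0.4  0.6 -0.4] w 0.022 n 1
1 x {"tx": 0.11, "ty": 0.021, "tz": 1.442, "wx": 0.0002, "wy": -0.0002, "wz": -0.0017} total {'tx': 0.11, 'ty': 0.02, 'tz': 1.44, 'wx': 0.0, 'wy': -0.0, 'wz': -0.0}
27.23 [0.6054 0.3189 0.2753] [-0.2 -0.3  0.5]
```

View pics/wa6.png

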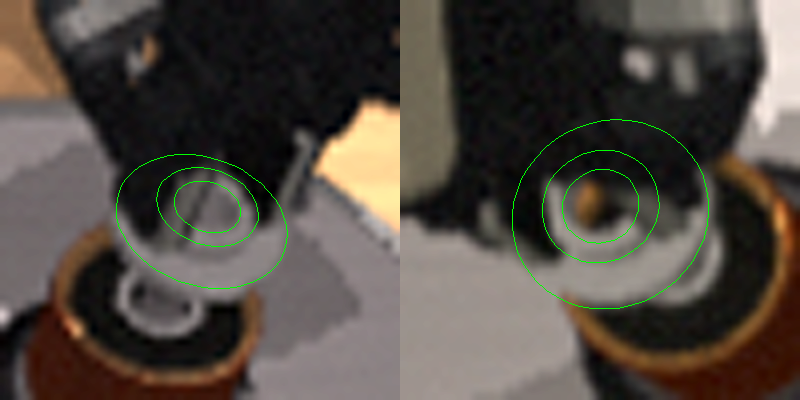

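Call:
arm_command --plan '[{"tx": 0, "ty": 0, "tz": 0.5, "wx": 0, "wy": 0, "wz": 0}, {"tx": 0, "ty": 0, "tz": 0.5, "wx": 0, "wy": 0, "wz": 0}, {"tx": 0, "ty": 0, "tz": 0.5, "wx": 0, "wy": 0, "wz": 0}, {"tx": 0, "ty": 0, "tz": 0.4, "wx": 0, "wy": 0, "wz": 0}, {"tx": 0, "ty": 0, "tz": 0.4, "wx": 0, "wy": 0, "wz": 0}, {"tx": 0, "ty": 0, "tz": 0, "wx": 0, "wy": 0, "wz": 0}, {"tx": 0, "ty": 0, "tz": 0, "wx": 0, "wy": 0, "wz": 0}]'

```text
t: 27.82
position: [0.6053, 0.3189, 0.2518]
orientation: [-0.0, 0.781, -0.624, 0.0]
contact_force: [-0.0, 0.5, -0.5]
gripper_width: 0.0219
```

```bash
python3 ov.py wa7 25 '{"scene":[0.605,0.3175],"top":[0.605,0.3175]}' '[[0.077,0.022],[0.085,0.0025]]' 
```

```text
27.92 [0.6053 0.319  0.2523] [-1.4 -0.8 -1.3]
```

View pics/wa7.png

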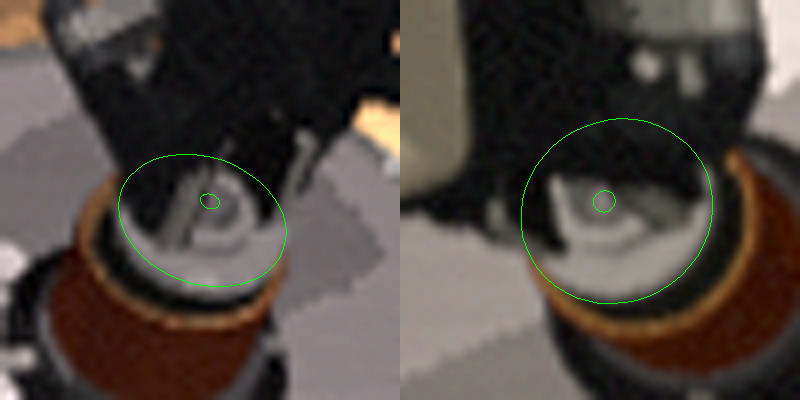

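The spindle is through the washer bore and the force is near zero. I lower it the last stretch and release.

Call:
arm_command --plan '[{"tx": 0, "ty": 0, "tz": 0.4, "wx": 0, "wy": 0, "wz": 0}, {"tx": 0, "ty": 0, "tz": 0.3, "wx": 0, "wy": 0, "wz": 0}, {"tx": 0, "ty": 0, "tz": 0, "wx": 0, "wy": 0, "wz": 0}, {"tx": 0, "ty": 0, "tz": 0, "wx": 0, "wy": 0, "wz": 0}]'

```text
t: 28.25
position: [0.6053, 0.3189, 0.2449]
orientation: [-0.0, 0.781, -0.624, 0.0]
contact_force: [-0.7, -1.3, -0.8]
gripper_width: 0.0222
```

Call:
arm_command --plan '[{"tx": 0, "ty": 0, "tz": 0, "wx": 0, "wy": 0, "wz": 0}, {"tx": 0, "ty": 0, "tz": 0, "wx": 0, "wy": 0, "wz": 0}, {"tx": 0, "ty": 0, "tz": 0, "wx": 0, "wy": 0, "wz": 0}, {"tx": 0, "ty": 0, "tz": 0, "wx": 0, "wy": 0, "wz": 0}, {"tx": 0, "ty": 0, "tz": 0, "wx": 0, "wy": 0, "wz": 0}]' --gripper 60

```text
t: 28.67
position: [0.6055, 0.3189, 0.2454]
orientation: [-0.001, 0.781, -0.625, 0.0]
contact_force: [0.1, 0.4, 0.1]
gripper_width: 0.0513
```

Call:
arm_command --plan '[{"tx": 0, "ty": 0, "tz": -1.5, "wx": 0, "wy": 0, "wz": 0}, {"tx": 0, "ty": 0, "tz": -3, "wx": 0, "wy": 0, "wz": 0}, {"tx": 0, "ty": 0, "tz": -3, "wx": 0, "wy": 0, "wz": 0}, {"tx": 0, "ty": 3, "tz": -2, "wx": 0, "wy": 0, "wz": 0}, {"tx": 0, "ty": 4, "tz": -1, "wx": 0, "wy": 0, "wz": 0}, {"tx": 0, "ty": 4, "tz": 0, "wx": 0, "wy": 0, "wz": 0}, {"tx": 0, "ty": 4, "tz": 0, "wx": 0, "wy": 0, "wz": 0}, {"tx": 0, "ty": 2, "tz": 0, "wx": 0, "wy": 0, "wz": 0}, {"tx": 0, "ty": 0, "tz": 0, "wx": 0, "wy": 0, "wz": 0}, {"tx": 0, "ty": 0, "tz": 0, "wx": 0, "wy": 0, "wz": 0}]'

```text
t: 29.5
position: [0.4389, 0.2815, 0.3515]
orientation: [-0.001, 0.781, -0.624, 0.001]
contact_force: [0.1, -0.5, 0.4]
gripper_width: 0.051
```

```bash
python3 ov.py end 30 '{"scene":[0.605,0.3175],"top":[0.605,0.3175]}' '[[0.069,0.022],[0.076,0.013],[0.026,0.0275]]'; python3 look.py endw .5 0 0 199 
```

```text
29.6 [0.4405 0.282  0.3512] [-0.3  0.8 -0.6]
scene origin 114 39 scale 1
top origin 113 53 scale 1
29.7 [0.4406 0.2819 0.3505] [-0.5 -0.4 -0.1]
```

View pics/end.png

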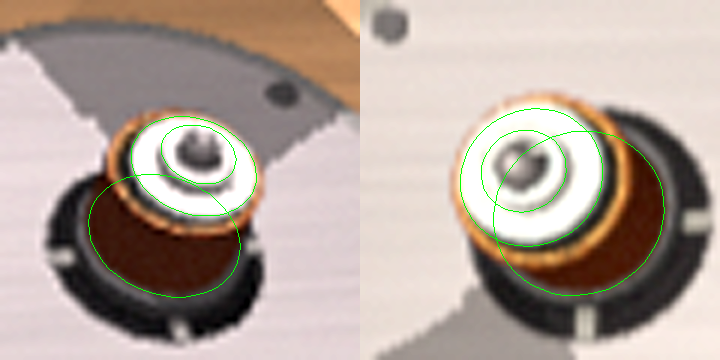

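View pics/endw.png

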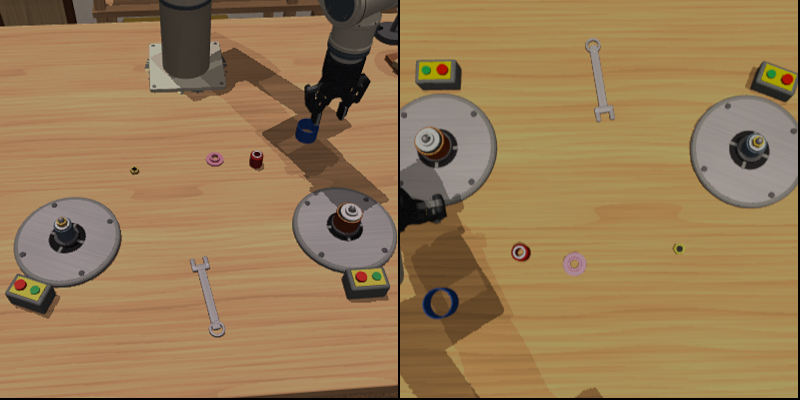

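The washer lies flat and boss up on the drum, with the sleeve and flange below it. The arm is clear and the bystanders are in place, so I hand in.

```bash
python3 -c "
from bench import manip
print(manip.finish_job())"
```

```text
the job is handed in; nothing more can be done
None
```

The bare spindle is made up and handed in at about 30 s of the 106 s allowed. I fitted the flange, drum, brown sleeve and washer (boss up) in that order, letting go of each before picking up the next.

- **Seating:** In the last pictures from both cameras the washer matches its seated outline to about 1–2 mm. After their own releases, the flange, drum and sleeve also matched theirs to about that, and all looked upright. In the last top view the sleeve sits slightly off-centre from the washer. Its clearances allow up to about 4 mm and the limit is 7 mm, but I did not measure the exact offset.
- **Drops:** Each part was released a few millimetres above its seat and slid down the spindle by itself. The flange dropped about 5 mm, because the gripper body would otherwise have come close to the spindle top.
- **Forces:** Forces while lowering parts onto the spindle stayed at a few newtons. The highest reading was about 13 N upward, when the closing fingers pressed on the bench while gripping the flange.
- **Disagreements:** The two cameras differed by 1–3 mm, so I averaged them. The gripper read 2–4 mm less than the true part sizes.
- **Bystanders:** The nut, spanner, red drum, made-up sander, blue sleeve and pink washer look undisturbed in the last pictures, and I did not touch any of them. I checked this by eye only.

No verdict was reported at hand-in.

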